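# Pack the spare caster and snap the parts box shut

### The job

Set the spare caster down inside the open parts box without dropping it, then lay the lid with the four tabs squarely on the box, lowering it by hand until it sits fully home. Then press each of the four snap tabs down until it snaps flat and stays. Leave the other things on the bench where they are.

Things in the scene. Friction and masses are not known exactly. Their poses are not given: they have to be found in the camera images.
- crate: open parts box of grey plastic, fixed to the bench, 142 (x) x 192 (y) x 85 high, walls and floor 4 thick, with a rim flange 146 x 200; a small sprung catch (20 long, sticking out 14) under the rim for each lid tab. Origin: centre of its underside; z up; its -x side is the front (towards the robot), +x the rear, +y the left.
- crate_rim (a point): centre of the box's mouth, level with the top of the rim (85 above the bench)
- lamp: fixed bench lamp: bar 40 deep (x), 400 long (y), underside 210 and top 236 above the bench, along the box's rear edge, on two posts at y = +-185. Origin on the bench under the bar's centre. Its front face (x = -20) stands 1 to 8 behind the rear tabs' press points: a tool pointing straight down there hits it; lean it 30 to 45 degrees, fingertips to the rear.
- lid: loose grey plastic lid, 0.3 kg: plate 150 (x) x 200 (y) x 6 on an 8 deep lip 131 x 181 that drops into the box's mouth, 1.6 play all round. Origin: centre of the lip's underside; plate top at z = 14. Starts right way up on the bench, left or right of the box. Seated: origin 77 above the box's, x axis along the box's x axis. Four black snap tabs near its corners.
- lid_handle (a point): middle of the lid's bar handle, at the lid's x = 0, y = 0, z = 38: bar 60 long (x), 16 wide (y), from the lid's z = 14 to z = 50
- caster: spare caster, 0.16 kg, standing upside down on its steel plate (50 x 44 x 5), black wheel up. Origin: centre of the plate's underside. Two upright steel fork cheeks, z = 5 to 50, 26 wide along x, 26 over their outsides along y (grip across y). Wheel 38 across between them, axle along y, top at z = 57. Starts on the side of the box where the lid is not.
- tab_fl (a joint): front left snap tab of the lid: black flap 40 long, 28 wide, 5 thick with a hooked end 29 deep, hinged at the lid's x = -42, y = 65, z = 17 about the lid's y, pointing to the lid's -x. 0 = raised, tip 0.6 rad up; 0.6 = flat, top at z = 19.5 of the lid. Lid seated, it resists up to about 10 N, then its hook snaps under the box's catch and holds it at 0.5 or more; otherwise it springs up.
- tab_fl_pad (a point): pad to press, on top of the front left tab, 26 from its hinge; it moves with the tab
- tab_fr (a joint): front right snap tab of the lid: black flap 40 long, 28 wide, 5 thick with a hooked end 29 deep, hinged at the lid's x = -42, y = -65, z = 17 about the lid's y, pointing to the lid's -x. 0 = raised, tip 0.6 rad up; 0.6 = flat, top at z = 19.5 of the lid. Lid seated, it resists up to about 10 N, then its hook snaps under the box's catch and holds it at 0.5 or more; otherwise it springs up.
- tab_fr_pad (a point): pad to press, on top of the front right tab, 26 from its hinge; it moves with the tab
- tab_rl (a joint): rear left snap tab of the lid: black flap 40 long, 28 wide, 5 thick with a hooked end 29 deep, hinged at the lid's x = 42, y = 65, z = 17 about the lid's y, pointing to the lid's +x. 0 = raised, tip 0.6 rad up; 0.6 = flat, top at z = 19.5 of the lid. Lid seated, it resists up to about 10 N, then its hook snaps under the box's catch and holds it at 0.5 or more; otherwise it springs up.
- tab_rl_pad (a point): pad to press, on top of the rear left tab, 26 from its hinge; it moves with the tab
- tab_rr (a joint): rear right snap tab of the lid: black flap 40 long, 28 wide, 5 thick with a hooked end 29 deep, hinged at the lid's x = 42, y = -65, z = 17 about the lid's y, pointing to the lid's +x. 0 = raised, tip 0.6 rad up; 0.6 = flat, top at z = 19.5 of the lid. Lid seated, it resists up to about 10 N, then its hook snaps under the box's catch and holds it at 0.5 or more; otherwise it springs up.
- tab_rr_pad (a point): pad to press, on top of the rear right tab, 26 from its hinge; it moves with the tab
- small_lid: bystander: smaller grey lid without tabs, 70 x 90 x 6, does not fit. Origin: centre of its underside.
- bare_wheel: bystander: bare rubber wheel, 38 across, 18 high, lying flat. Origin: centre of its underside.
- tape_roll: bystander: tape roll, 100 across, 48 high. Origin: centre of its underside.
- carton: bystander: closed cardboard carton 110 x 80 x 70. Origin: centre of its underside.
- mug: bystander: white mug 80 across, 90 high. Origin: centre of its underside.
- bolt: bystander: steel bolt standing on its head, head 24 across, 45 high. Origin: centre of its underside.
- jar: bystander: glass jar with a lid, 60 across, 90 high. Origin: centre of its underside.
There are look-alikes about, which are no part of the job. What is shaped like the lid but turquoise is not meant.

How it is judged:
By the outcome, as a careful person would: the job done as asked, in the order asked, and still so for the second after the job is handed in, with the robot touching nothing.
It also fails if it takes over 64 s, if anything falls off the work surface, if the arm or the gripper's body presses on something with over 40 N, if the wrist force passes 120 N, or if a joint passes its speed limit or range.

### The arm

A 7-joint arm with a two-finger parallel gripper is mounted at the origin on the work surface. World frame = base frame: x ahead of the robot, y to its left, z up, the work surface at z = 0. Lengths are in mm, angles in rad, forces in N, time in s.
With the tool pointing down it reaches from about 400 to 925 mm from the base axis. Payload 5.6 kg.
Tool frame: the origin (TCP) lies on the mounting face of the last link; the fingertips stand 173 mm ahead of it and the grasp point (between the pads) lies 155 mm ahead of it; z points along the fingers, y is the line along which they close (so a half turn about z gives the same grasp; the last joint's range is limited). The gripper opens to 85 mm and grips with 20 to 120 N. Pads are 22 mm wide; open, the fingers measure 114 mm over their backs; the gripper's body (76 mm by 85 mm) begins 54 mm behind the grasp point. The pads swing forward as they close: fully open they stand 13 mm farther back than shut.
Start: joints at [-1.332, 0.468, -0.012, 1.603, 0.006, 1.071, -0.056], TCP at [180.788, 624.354, 404.69] pointing down, gripper open.
Joint ranges: [-2.53, 2.53], [-0.31, 2.02], [-1.57, 1.55], [0.28, 2.44], [-1.29, 4.43], [0.15, 1.84], [-2.92, 2.92]. Speed limits (rad/s): [2.57, 2.57, 3.14, 3.14, 3.14, 3.14, 3.14].

### API

Orientations are given as a unit quaternion [w, x, y, z].
In Python, from bench import monitor, imaging, job gives the robot as it stands.
- The arm moves only by the tool arm_command, never from a script. Its argument "plan" is a list that holds one entry, the list of rows, each a list of 6 numbers: the shift along the tool's x, y, z in cm, then the turn, a rotation vector about the tool's x, y, z in rad. A call has 1 to 5 rows; each row shifts and turns the commanded pose from where the row before left it, along the tool's axes as they then stand; what a row does not reach is not made up. A row lasts 1/8 s, in which the tool goes at most 62.5 mm and 10.7 degrees, less where a joint would pass 70% of its speed; a pose out of reach is approached as far as the arm can. A call with a gripper value outside its range is refused whole. "claw" is the opening in per cent of the stroke, from 0 (shut) to 100 (fully open), set as the call begins (left out, the last holds). The fingers move at their own pace and stop on an object; "force" is the grip in N (left out, the last holds). Time passes only in rows, so rows that do not move let the fingers close. It gives the time, the measured TCP pose, the force, the opening and the grip force at its end, in the units of the state.
- monitor.sense(): the state, without advancing time (a new reading comes with each control period).
- imaging.capture(name): name is "scene" or "top"; returns the picture (384x512x3 uint8, red, green, blue); there is no depth.
- imaging.camera_info(name): a dict with "fov_y" (degrees; the focal length in pixels is half the picture's height over the tangent of half this angle, whatever the lens; pixels are square), "cx", "cy" (the principal point, pixels), "R" (3x3) and "t" (3): a world point X has camera coordinates R X + t. Camera axes: x right, y down, z forward; pixel columns grow to the right and rows downward; lengths in mm; the calibration is good to about 2 mm. A picture is of the moment at which its call begins. camera_info takes no time and is no camera call.
- job.job_done(): hands the job in; it is judged then, once.
The state is a dict: "clock": time; "joint_pos": joint angles; "qvel": joint speeds; "effort": joint torques, N m; "ee_pos": TCP position; "tcp_rot": TCP orientation; "force": force on the tool from outside, world axes, zero at the start; "torque": the same for the moment, N m; "gripper_width": finger opening in mm; "grasp_force": force on a finger pad.
Only numpy, scipy, OpenCV 4.12 (cv2) and the standard library are available. Lean on these libraries where they do the work, as an engineer would, in place of code of your own. Each camera call takes 0.05 s, during which the arm holds its last target. There are 200 camera calls.

## Working session

There is one attempt and no reset: what is moved stays moved. The work goes in short steps, Python scripts to look and compute and a tool call to move; the robot and the scene stay as the last step left them, time stands still between calls to the robot, and variables do not carry over. Pictures are saved under pics/ and viewed, at most 10 in all, crops included, and the job is handed in when it is done.

Besides the shell and the picture viewer there is one more tool, called after "Emit:" as name([rows], argument=value, ...), one row to a line, values as JSON. arm_command: Moves the arm, as the interface text tells. Its arguments: {"type":"object","properties":{"plan":{"type":"array","items":{"type":"array","items":{"type":"array","items":{"type":"number"}}}},"claw":{"type":"number"},"force":{"type":"number"}},"required":["plan"]}

```bash
ls; mkdir -p pics; python3 - <<'E'
from bench import monitor, imaging, job
import cv2, numpy as np, json
ims=[]
for n in("scene","top"):
    im=imaging.capture(n); cv2.imwrite(f"pics/{n}0.png",im[:,:,::-1]); c=imaging.camera_info(n); print(n,c)
    ims.append(im)
print(monitor.sense())
E
```

```text
pics
scene {'fov_y': 55.20417969186048, 'cx': 256.55063238611876, 'cy': 195.32746328410505, 'R': array([[ 0.40794485,  0.91297918, -0.00707178],
       [ 0.57662367, -0.2636416 , -0.77330346],
       [-0.70787438,  0.31138741, -0.63399664]]), 't': array([-175.82791173, -192.77823278, 1526.60374378])}
top {'fov_y': 42.76800753707852, 'cx': 256.2878060708489, 'cy': 177.68780281339983, 'R': array([[ 0.0271554 , -0.99960955,  0.00658296],
       [-0.98045244, -0.02791762, -0.19476556],
       [ 0.1948733 , -0.00116534, -0.98082773]]), 't': array([ -12.13852422,  431.54369752, 1843.72304013])}
{'clock': 0.1, 'joint_pos': array([-1.33200323,  0.46832368, -0.01157741,  1.60352106,  0.00600935,
        1.07136773, -0.05631031]), 'qvel': array([ 0.00122723, -0.00280069, -0.00053219, -0.00369119,  0.00038637,
       -0.0028581 , -0.00057499]), 'effort': array([ 9.46044784e-04, -5.33519876e+01,  2.14065704e-02, -2.51966178e+01,
        1.14297788e-02,  4.28973013e-03, -1.73776249e-05]), 'ee_pos': array([180.7493689 , 624.14146694, 403.81524448]), 'tcp_rot': array([-4.46251739e-05,  1.40476838e-01,  9.90083648e-01, -7.91734236e-04]), 'force': array([0.27257901, 0.11423265, 0.31729495]), 'torque': array([-0.04557179, -0.01613202, -0.03581553]), 'grasp_force': 0.0, 'gripper_width': 85.0898610712254}
```

View pics/scene0.png

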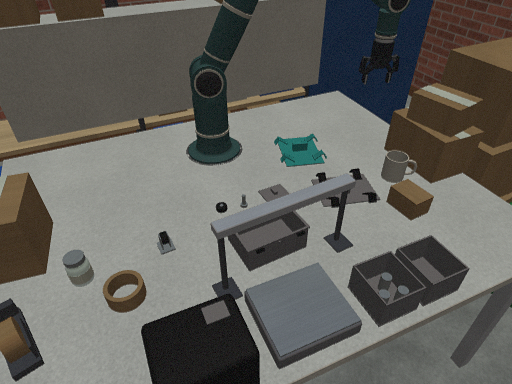

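View pics/top0.png

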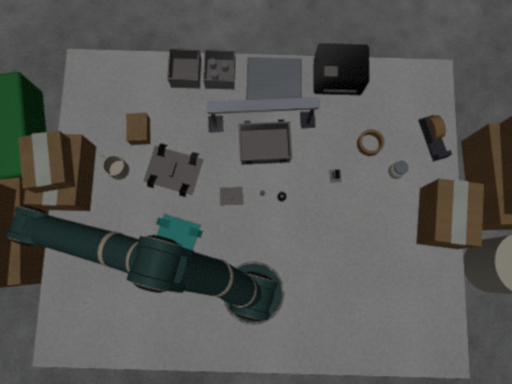

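Scene: grey lid with black tabs at top (173,169) / scene (345,188). The turquoise look-alike is at top (178,232) and is not meant. The small lid at (231,196) has no tabs. Caster candidates are the one with a steel plate at top (336,175) / scene (166,241), and the bare wheel at (282,196), which is a bystander. The box is at top (265,143) with the lamp bar above it at row 105. I'll confirm these in one enlarged crop.

```bash
cat > h.py <<'E'
import numpy as np, cv2
from bench import monitor, imaging
from scipy.spatial.transform import Rotation as Ro
def cam(n):
    c=imaging.camera_info(n); f=192/np.tan(np.radians(c['fov_y'])/2)
    return f,c['cx'],c['cy'],np.array(c['R']),np.array(c['t'])
def ray(n,p,z):
    f,cx,cy,R,t=cam(n); d=R.T@np.array([(p[0]-cx)/f,(p[1]-cy)/f,1]); o=-R.T@t
    return o+d*(z-o[2])/d[2]
def proj(n,X):
    f,cx,cy,R,t=cam(n); c=R@np.array(X,float)+t
    return np.array([cx+f*c[0]/c[2],cy+f*c[1]/c[2]])
def tool():
    s=monitor.sense(); q=s['tcp_rot']; R=Ro.from_quat([q[1],q[2],q[3],q[0]]); return s,R
E
python3 - <<'E'
import cv2,numpy as np
a=cv2.imread('pics/top0.png');
c1=cv2.resize(a[125:215,135:215],None,fx=5,fy=5,interpolation=2) 
c2=cv2.resize(a[85:215,210:355],None,fx=4.5,fy=4.5,interpolation=2)
b=cv2.imread('pics/scene0.png')
c3=cv2.resize(b[165:265,150:390],None,fx=3.2,fy=3.2,interpolation=2)
H=np.zeros((600,800,3),np.uint8)
x1=cv2.resize(a[125:215,135:215],(267,300),interpolation=2);H[:300,:267]=x1
x2=cv2.resize(a[90:210,220:355],(338,300),interpolation=2);H[:300,270:608]=x2
x3=cv2.resize(b[170:264,150:390],(766,300),interpolation=2);H[300:,:766]=x3
cv2.imwrite('pics/c0.png',cv2.convertScaleAbs(H,alpha=1.5))
E
```

```text
(no output)
```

View pics/c0.png

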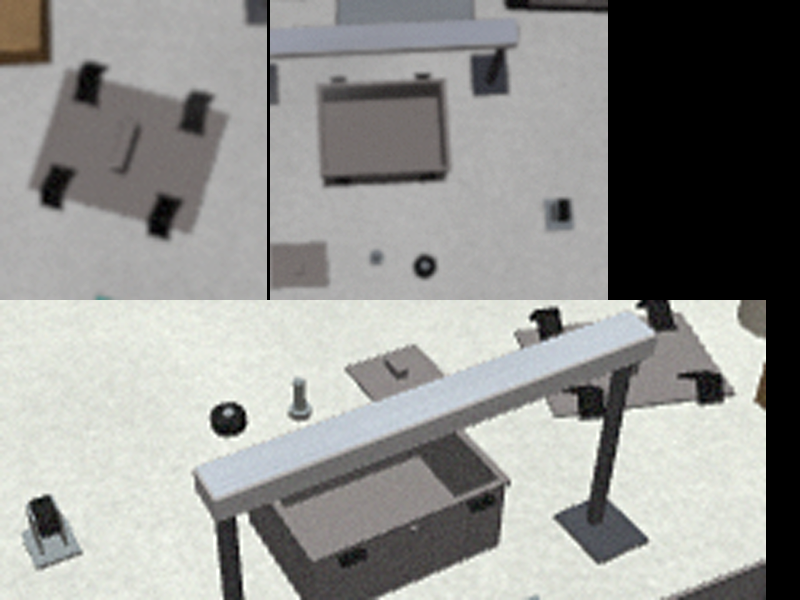

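```bash
cat >> h.py <<'E'
def rectify(im,n,z,x0,x1,y0,y1,s=2.):
    "top-down map of plane z; rows = x from x0 up, cols = y from y0 up, s px/mm"
    src=np.float32([[0,0],[(y1-y0)*s,0],[(y1-y0)*s,(x1-x0)*s],[0,(x1-x0)*s]])
    dst=np.float32([proj(n,[x,y,z]) for x,y in((x0,y0),(x0,y1),(x1,y1),(x1,y0))])
    H=cv2.getPerspectiveTransform(src,dst)
    return cv2.warpPerspective(im,H,(int((y1-y0)*s),int((x1-x0)*s)),flags=cv2.INTER_CUBIC|cv2.WARP_INVERSE_MAP)
E
python3 - <<'E'
from h import *
im=cv2.imread('pics/top0.png'); g=cv2.cvtColor(im,cv2.COLOR_BGR2GRAY)
f,cx,cy,R,t=cam('top'); print('top cam',-R.T@t); f,cx,cy,R,t=cam('scene'); print('scene cam',-R.T@t)
for nm,p,z in(('lid',(173,169),14),('crate',(265,143),85),('caster',(334,178),5),('lampL',(208,104),236),('lampR',(318,104),236),('bolt',(263,193),0),('small',(231,196),6),('wheel',(282,196),18),('tape',(371,142),48),('mug',(116,167),90),('carton',(138,127),70)): print(nm,ray('top',p,z).round())
c=ray('top',(173,169),14)
def edges(z,c,r,thr):
    A=rectify(g,'top',z,c[0]-r,c[0]+r,c[1]-r,c[1]+r)
    return A
A=edges(14,c,140,0); m=(A<150).astype(np.uint8)
print('bench',A[5,5],'plate',np.median(A[250:300,250:300]))
cn=max(cv2.findContours(m,0,1)[0],key=cv2.contourArea); (u,v),wh,a=cv2.minAreaRect(cn); print('lid rect',c[0]-140+v/2,c[1]-140+u/2,np.array(wh)/2,a)
cv2.imwrite('pics/lid_r.png',A)
c=ray('top',(265,143),85); B=rectify(im,'top',85,c[0]-110,c[0]+110,c[1]-140,c[1]+140); 
D=rectify(im,'top',5,*(lambda q:(q[0]-60,q[0]+60,q[1]-60,q[1]+60))(ray('top',(335,176),5)),s=4)
cv2.imwrite('pics/r.png',cv2.convertScaleAbs(np.hstack([cv2.resize(np.vstack([B,np.zeros_like(B)])[:600],(420,450)),cv2.resize(cv2.cvtColor(A,8),(380,450))]),alpha=1.3))
cv2.imwrite('pics/B.png',B);cv2.imwrite('pics/D.png',D); print(c)
Bg=cv2.cvtColor(B,6)
print('rows(x) mid', Bg[::6,280-60:280+60].mean(1).round().astype(int))
print('cols(y) mid', Bg[180:260,::6].mean(0).round().astype(int))
E
```

```text
top cam [  64.14530556    2.06245387 1892.50444687]
scene cam [1263.53226196 -365.66232749  817.54215631]
lid [463. 327.  14.]
crate [559. -30.  85.]
caster [ 447. -305.    5.]
lampL [655. 179. 236.]
lampR [ 666. -212.  236.]
bolt [380. -28.   0.]
small [364.  96.   6.]
wheel [ 367. -102.   18.]
tape [ 585. -443.   48.]
mug [448. 528.  90.]
carton [613. 462.  70.]
bench 115 plate 68.0
lid rect 462.50621650068763 326.49492507015805 [279.5 279.5] 90.0
[558.9853946  -29.62521354  85.        ]
rows(x) mid [118 118 117 117 118 118 118 118 117 111  87  57  36  30  33  44  58  70
  75  76  76  76  75  75  75  75  76  75  75  75  75  75  75  75  75  75
  75  75  74  74  75  75  75  75  75  75  75  75  75  75  75  75  75  73
  65  51  39  33  34  34  35  39  48  64  82 100 111 114 115 114 113 113
 113 113]
cols(y) mid [115 115 115 115 115 115 115 114 115 115 115 116 116 104  88  72  56  44
  51  68  74  75  75  75  75  75  75  75  75  75  75  75  75  75  74  75
  75  75  75  75  74  75  75  75  74  75  75  75  75  74  75  75  74  75
  75  75  75  74  74  74  75  75  74  75  75  74  76  75  74  75  75  75
  75  75  75  75  73  70  72  81  94 107 114 114 113 113 113 113 113 113
 113 114 114 113]
```

View pics/r.png

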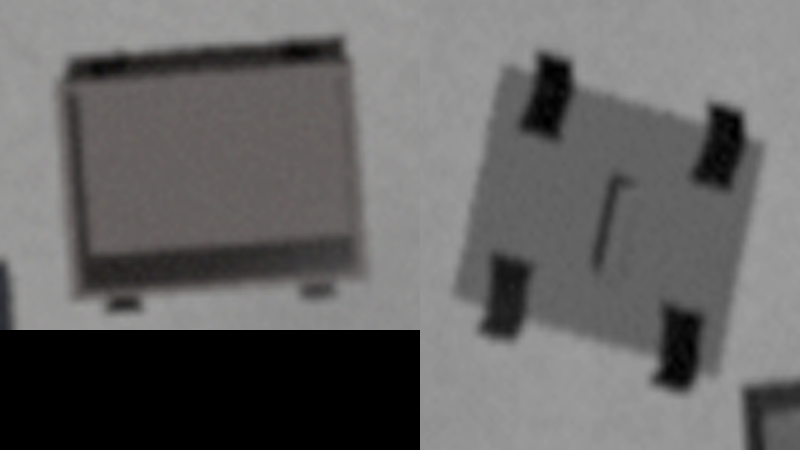

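```bash
cat >> h.py <<'E'
def edge(g,n,z,o,yaw,axis,sgn,half,offs,level,win=12,fromout=True):
    """line of an edge at local axis=+-half; returns median offset correction and slope over offs; level crossing from outside in"""
    c,s=np.cos(yaw),np.sin(yaw); ex=np.array([c,s]);ey=np.array([-s,c])
    a,b=(ex,ey) if axis==0 else (ey,ex)
    d=np.arange(win,-win,-.25) if fromout else np.arange(-win,win,.25)
    P=[];
    for q in offs:
        pts=np.array([proj(n,[*(o+a*sgn*(half+k)+b*q),z]) for k in d],np.float32)
        v=cv2.remap(g.astype(np.float32),pts[:,0][None],pts[:,1][None],cv2.INTER_CUBIC)[0]
        s0=np.sign(v[0]-level); i=np.where((v-level)*s0<0)[0]
        if len(i) and i[0]>0:
            i=i[0]; k=d[i-1]+(d[i]-d[i-1])*(v[i-1]-level)/(v[i-1]-v[i]); P.append((q,k))
    P=np.array(P); P=P[abs(P[:,1]-np.median(P[:,1]))<3]
    sl,ic=np.polyfit(P[:,0],P[:,1],1); return ic,sl*sgn*(-1 if axis==0 else 1),len(P)
E
python3 - <<'E'
from h import *
g=cv2.cvtColor(cv2.imread('pics/top0.png'),6)
def run(n,z,o,yaw,hx,hy,ox,oy,lv,it=4):
    o=np.array(o,float)
    for _ in range(it):
        E=[edge(g,n,z,o,yaw,0,1,hx,ox,lv[0]),edge(g,n,z,o,yaw,0,-1,hx,ox,lv[1]),edge(g,n,z,o,yaw,1,1,hy,oy,lv[2]),edge(g,n,z,o,yaw,1,-1,hy,oy,lv[3])]
        dx=(E[0][0]-E[1][0])/2; dy=(E[2][0]-E[3][0])/2; dw=np.median([e[1] for e in E])
        c,s=np.cos(yaw),np.sin(yaw); o=o+[c*dx-s*dy,s*dx+c*dy]; yaw+=dw
    print(o.round(1),round(yaw,4),[tuple(np.round(e,3)) for e in E])
A=cv2.imread('pics/lid_r.png',0)
cn=max(cv2.findContours(((A<92)*255).astype(np.uint8)[:,:440],0,1)[0],key=cv2.contourArea); (u,v),wh,a=cv2.minAreaRect(cn); print('lid rect',463-140+v/2,327-140+u/2,np.array(wh)/2,a)
print('LID')
run('top',14,[464,322],0.22 if 0 else -0.25,75,100,np.arange(-35,36,5),np.arange(-60,61,5),[92]*4)
run('top',14,[464,322],0.25,75,100,np.arange(-35,36,5),np.arange(-60,61,5),[92]*4)
print('CRATE')
run('top',85,[565,-26],0.04,73,100,np.arange(-35,36,5),np.arange(-50,51,5),[95,54,94,95])
run('top',85,[565,-26],-0.04,73,100,np.arange(-35,36,5),np.arange(-50,51,5),[95,54,94,95])
D=cv2.cvtColor(cv2.imread('pics/D.png'),6); q=ray('top',(335,176),5)
m=((D<98)*255).astype(np.uint8); cn=max(cv2.findContours(m,0,1)[0],key=cv2.contourArea); (u,v),wh,a=cv2.minAreaRect(cn); print('caster',q[0]-60+v/4,q[1]-60+u/4,np.array(wh)/4,a)
big=cv2.resize(D,(480,480)); 
s=cv2.imread('pics/scene0.png'); s=cv2.resize(s[225:260,150:185],(320,320),interpolation=2)
H=np.zeros((480,800,3),np.uint8);H[:,:480]=cv2.imread('pics/D.png');H[:320,480:]=s; cv2.imwrite('pics/cast.png',cv2.convertScaleAbs(H,alpha=1.5)); print(q)
E
```

```text
lid rect 460.59886169433594 325.88336181640625 [201.23275757 185.3059082 ] 13.934835433959961
LIDTraceback (most recent call last):
  File "<stdin>", line 13, in <module>
  File "<stdin>", line 6, in run
  File "h.py", line 28, in edge
    pts=np.array([proj(n,[*(o+a*sgn*(half+k)+b*q),z]) for k in d],np.float32)
                  ~~~~^^^^^^^^^^^^^^^^^^^^^^^^^^^^^^^
  File "h.py", line 11, in proj
    f,cx,cy,R,t=cam(n); c=R@np.array(X,float)+t
                ~~~^^^
  File "h.py", line 5, in cam
    c=imaging.camera_info(n); f=192/np.tan(np.radians(c['fov_y'])/2)
ValueError: time passes only in moves, steps and waits
```

```bash
sed -i 's/^def cam(n):/import functools\n@functools.cache\ndef cam(n):/' h.py; python3 - <<'E'
from h import *
g=cv2.cvtColor(cv2.imread('pics/top0.png'),6)
def run(n,z,o,yaw,hx,hy,ox,oy,lv,it=4):
    o=np.array(o,float)
    for _ in range(it):
        E=[edge(g,n,z,o,yaw,0,1,hx,ox,lv[0]),edge(g,n,z,o,yaw,0,-1,hx,ox,lv[1]),edge(g,n,z,o,yaw,1,1,hy,oy,lv[2]),edge(g,n,z,o,yaw,1,-1,hy,oy,lv[3])]
        dx=(E[0][0]-E[1][0])/2; dy=(E[2][0]-E[3][0])/2; dw=np.median([e[1] for e in E])
        c,s=np.cos(yaw),np.sin(yaw); o=o+[c*dx-s*dy,s*dx+c*dy]; yaw+=dw
    print(o.round(1),round(yaw,4),[tuple(np.round(e,3)) for e in E])
print('LID')
run('top',14,[461,326],-0.243,75,100,np.arange(-35,36,5),np.arange(-55,56,5),[92]*4)
print('CRATE')
for y in (.04,-.04): run('top',85,[568,-26],y,73,100,np.arange(-35,36,5),np.arange(-50,51,5),[95,54,94,95])
D=cv2.cvtColor(cv2.imread('pics/D.png'),6); q=ray('top',(335,176),5)
m=((D<98)*255).astype(np.uint8); cn=max(cv2.findContours(m,0,1)[0],key=cv2.contourArea); (u,v),wh,a=cv2.minAreaRect(cn); print('caster',q[0]-60+v/4,q[1]-60+u/4,np.array(wh)/4,a)
s=cv2.imread('pics/scene0.png'); s=cv2.resize(s[225:260,150:185],(320,320),interpolation=2)
H=np.zeros((480,800,3),np.uint8);H[:,:480]=cv2.imread('pics/D.png');H[:320,480:]=s; cv2.imwrite('pics/cast.png',cv2.convertScaleAbs(H,alpha=1.5)); print(q)
E
```

```text
LID
[459.2 326. ] -0.2413 [(np.float64(-0.426), np.float64(0.003), np.float64(15.0)), (np.float64(-0.418), np.float64(-0.005), np.float64(15.0)), (np.float64(-0.381), np.float64(0.001), np.float64(23.0)), (np.float64(-0.392), np.float64(-0.002), np.float64(23.0))]
CRATE
[569.5 -28.5] 0.0726 [(np.float64(0.099), np.float64(-0.002), np.float64(15.0)), (np.float64(0.104), np.float64(-0.003), np.float64(15.0)), (np.float64(-0.644), np.float64(0.002), np.float64(21.0)), (np.float64(-0.643), np.float64(0.004), np.float64(21.0))]
[569.5 -28.5] 0.0725 [(np.float64(0.108), np.float64(-0.002), np.float64(15.0)), (np.float64(0.099), np.float64(-0.003), np.float64(15.0)), (np.float64(-0.64), np.float64(0.002), np.float64(21.0)), (np.float64(-0.643), np.float64(0.003), np.float64(21.0))]
caster 457.89251081070023 -309.03867799104677 [54.45648193 46.41072083] 83.75808715820312
[ 454.7307562 -309.3454445    5.       ]
```

View pics/cast.png

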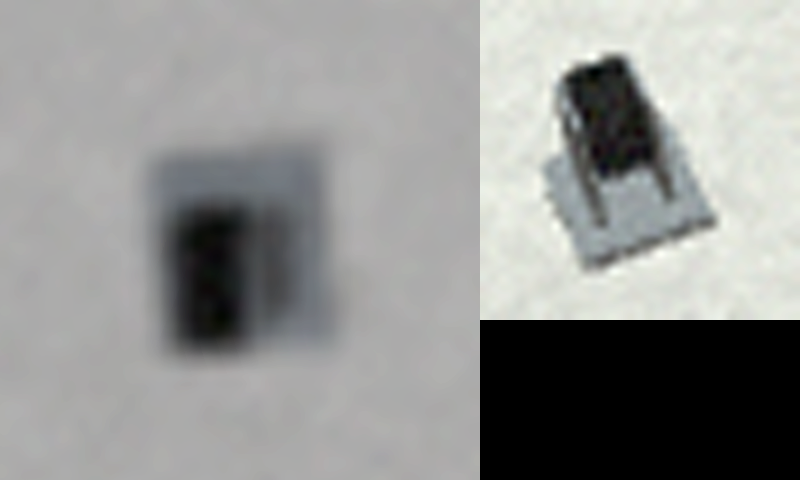

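The crop shows the caster's plate centred at about (457,-309), yaw about 0.09 rad, wheel up, with the cheeks on its ±y sides. The lid fits at (459.2,326.0), yaw -0.241, and the box at (569.5,-28.5), yaw 0.0725. Next I plan the caster pick.

```bash
cat >> h.py <<'E'
def down(yaw,lean=0.):
    "tool pointing down, tool y at angle yaw; lean: tilt about world y, fingertips to the rear"
    y=np.array([np.cos(yaw),np.sin(yaw),0]); z=np.array([0,0,-1.]); 
    return Ro.from_rotvec([0,-lean,0])*Ro.from_matrix(np.c_[np.cross(y,z),y,z])
def plan(wps,dp=2,dr=2,start=None):
    "wps: (pos mm, Rotation, rows); prints rounded rows in chunks of 5"
    s,R=tool(); p=np.array(s['ee_pos']); 
    if start: p,R=np.array(start[0],float),start[1]
    rows=[]
    for q,Q,n in wps:
        q=np.array(q,float)
        for k in range(n,0,-1):
            sh=np.round(R.inv().apply((q-p)/k)/10,dp); tr=np.round((R.inv()*Q).as_rotvec()/k,dr)+0
            assert np.linalg.norm(sh)<=6.25 and np.linalg.norm(tr)<=.187,(sh,tr)
            p=p+R.apply(sh*10); R=R*Ro.from_rotvec(tr); rows.append([*(sh+0).tolist(),*tr.tolist()])
    for i in range(0,len(rows),5): print(str(rows[i:i+5]).replace(' ',''))
    print('end',p.round(1),(R.inv()*Q).magnitude().round(4))
def show():
    s,R=tool(); print(round(s['clock'],2),s['ee_pos'].round(1),'y-ang',np.degrees(np.arctan2(R.apply([0,1,0])[1],R.apply([0,1,0])[0])).round(2),'z',R.apply([0,0,1]).round(3),'F',s['force'].round(1),'T',s['torque'].round(2),'w',round(s['gripper_width'],1),'gf',round(s['grasp_force'],1),'q',s['joint_pos'].round(2))
E
python3 - <<'E'
from h import *
r=np.radians
plan([((430,350,400),down(r(20)),7),((450,0,400),down(r(-33)),7),((457,-309,300),down(-np.pi/2+.09),7),((457,-309,194),down(-np.pi/2+.09),3)],dp=1)
E
```

```text
[[-4.5,-2.8,0.1,0.0,0.0,0.13],[-4.8,-2.2,0.1,0.0,0.0,0.13],[-5.1,-1.5,0.0,0.0,0.0,0.14],[-5.2,-0.8,0.1,0.0,0.0,0.13],[-5.3,-0.1,0.0,0.0,0.0,0.14]]
[[-5.3,0.7,0.1,0.0,0.0,0.13],[-5.1,1.3,0.0,0.0,0.0,0.14],[-4.8,-1.4,0.0,0.0,0.0,0.13],[-4.9,-0.8,0.0,0.0,0.0,0.13],[-5.0,-0.2,0.0,0.0,0.0,0.13]]
[[-5.0,0.5,0.0,0.0,0.0,0.13],[-4.9,1.1,0.0,0.0,0.0,0.13],[-4.7,1.8,0.0,0.0,0.0,0.14],[-4.4,2.4,0.1,0.0,0.0,0.13],[-3.7,2.5,1.4,0.0,0.0,0.13]]
[[-3.3,2.9,1.4,0.0,0.0,0.13],[-2.9,3.3,1.4,0.0,0.0,0.13],[-2.4,3.7,1.5,0.0,0.0,0.13],[-2.0,3.9,1.4,0.0,0.0,0.13],[-1.4,4.2,1.5,0.0,0.0,0.13]]
[[-0.9,4.3,1.4,0.0,0.0,0.13],[0.0,0.0,3.5,0.0,0.0,0.0],[0.0,0.0,3.6,0.0,0.0,0.0],[0.0,0.0,3.5,0.0,0.0,0.0]]Traceback (most recent call last):
  File "<stdin>", line 3, in <module>
  File "h.py", line 53, in plan
    print('end',p.round(1),(R.inv()*Q).magnitude().round(4))
                           ^^^^^^^^^^^^^^^^^^^^^^^^^^^^^
AttributeError: 'float' object has no attribute 'round'
```

Emit:
arm_command([
  [[-4.5,-2.8,0.1,0,0,0.13],[-4.8,-2.2,0.1,0,0,0.13],[-5.1,-1.5,0,0,0,0.14],[-5.2,-0.8,0.1,0,0,0.13],[-5.3,-0.1,0,0,0,0.14]],
], claw=100)

```text
clock: 0.72
ee_pos: [359.3, 426.8, 401.4]
tcp_rot: [-0.0, 0.46, 0.888, -0.0]
force: [0.9, 0.1, -0.9]
gripper_width: 85.4
grasp_force: 0.0
```

Emit:
arm_command([
  [[-5.3,0.7,0.1,0,0,0.13],[-5.1,1.3,0,0,0,0.14],[-4.8,-1.4,0,0,0,0.13],[-4.9,-0.8,0,0,0,0.13],[-5.0,-0.2,0,0,0,0.13]],
])

```text
clock: 1.35
ee_pos: [438.7, 199.1, 400.4]
tcp_rot: [-0.0, 0.723, 0.691, -0.0]
force: [1.2, -0.5, 1.0]
gripper_width: 85.7
grasp_force: 0.0
```

Emit:
arm_command([
  [[-5.0,0.5,0,0,0,0.13],[-4.9,1.1,0,0,0,0.13],[-4.7,1.8,0,0,0,0.14],[-4.4,2.4,0.1,0,0,0.13],[-3.7,2.5,1.4,0,0,0.13]],
])

```text
clock: 1.98
ee_pos: [451.6, -46.2, 386.2]
tcp_rot: [0.0, 0.908, 0.419, 0.001]
force: [0.3, -0.9, -0.1]
gripper_width: 85.4
grasp_force: 0.0
```

Emit:
arm_command([
  [[-3.3,2.9,1.4,0,0,0.13],[-2.9,3.3,1.4,0,0,0.13],[-2.4,3.7,1.5,0,0,0.13],[-2.0,3.9,1.4,0,0,0.13],[-1.4,4.2,1.5,0,0,0.13]],
])

```text
clock: 2.6
ee_pos: [456.2, -265.6, 313.0]
tcp_rot: [-0.0, 0.994, 0.108, -0.0]
force: [0.8, 1.2, 0.8]
gripper_width: 85.4
grasp_force: 0.0
```

Emit:
arm_command([
  [[-0.9,4.3,1.4,0,0,0.13],[0,0,0,0,0,0]],
])

```text
clock: 2.85
ee_pos: [455.4, -311.4, 298.6]
tcp_rot: [0.001, 0.999, 0.042, -0.001]
force: [-0.4, 0.6, -0.5]
gripper_width: 85.4
grasp_force: 0.0
```

```bash
sed -i 's/(R.inv()\*Q).magnitude().round(4)/float((R.inv()*Q).magnitude())/' h.py; python3 - <<'E'
from h import *
show()
plan([((457,-309,194),down(-np.pi/2+.09),4)],dr=3)
E
```

```text
2.85 [ 455.4 -311.4  298.6] y-ang -85.19 z [-0.003 -0.002 -1.   ] F [-0.4  0.6 -0.5] T [-0.03  0.    0.07] w 85.4 gf 0.0 q [-0.08  0.55  0.81  1.97 -0.52  0.84 -0.47]
[[0.05,-0.06,2.61,0.0,0.001,-0.002],[0.05,-0.06,2.62,0.001,0.001,-0.001],[0.05,-0.06,2.61,0.0,0.001,-0.002],[0.05,-0.05,2.62,0.001,0.0,-0.001]]
end [ 457.1 -309.   194. ] 0.00015181691264452423
```

Emit:
arm_command([
  [[0.2,-0.2,3.5,0,0,0],[0,0,3.5,0,0,0],[0,0,3.4,0,0,0]],
])

```text
clock: 3.22
ee_pos: [459.0, -304.8, 194.7]
tcp_rot: [-0.001, 0.999, 0.046, 0.0]
force: [0.2, -0.3, -0.4]
gripper_width: 85.5
grasp_force: 0.0
```

Emit:
arm_command([
  [[0,0,0,0,0,0],[0,0,0,0,0,0],[0,0,0,0,0,0],[0,0,0,0,0,0]],
], claw=0, force=40)

```text
clock: 3.72
ee_pos: [459.3, -306.7, 197.3]
tcp_rot: [0.001, 0.999, 0.045, 0.001]
force: [-1.1, -0.6, 7.5]
gripper_width: 25.2
grasp_force: 40.3
```

```bash
python3 - <<'E'
from h import *
show()
Y=down(-np.pi/2+.0725); p=monitor.sense()['ee_pos']
plan([(p+[0,0,60],down(-np.pi/2+.09),2),(p+[25,60,130],Y,2),((555,-28,p[2]+130),Y,4),((555,-28,p[2]+14),Y,3)],dp=2,dr=2)
E
```

```text
3.73 [ 459.3 -306.7  197.3] y-ang -84.86 z [ 0.003 -0.001 -1.   ] F [-1.1 -0.6  7.5] T [0.11 0.06 0.02] w 25.2 gf 40.3 q [ 0.03  0.7   0.66  2.   -0.68  0.67 -0.36]
[[0.01,0.0,-3.0,0.0,0.0,0.0],[0.01,0.01,-3.0,0.0,0.0,0.0],[1.52,-2.87,-3.5,0.0,0.0,0.01],[1.5,-2.89,-3.5,0.0,0.0,0.01],[2.14,-5.33,0.0,0.0,0.0,0.0]]
[[2.14,-5.33,0.0,0.0,0.0,0.0],[2.15,-5.33,0.0,0.0,0.0,0.0],[2.14,-5.33,-0.01,0.0,0.0,0.0],[-0.01,0.0,3.87,0.0,0.0,0.0],[-0.01,-0.01,3.87,0.0,0.0,0.0]]
[[-0.01,0.0,3.86,0.0,0.0,0.0]]
end [555.  -28.  211.4] 0.004272533336434601
```

Emit:
arm_command([
  [[0,0,-3.0,0,0,0],[0,0,-3.0,0,0,0],[1.5,-2.9,-3.5,0,0,0.01],[1.5,-2.9,-3.5,0,0,0.01],[2.1,-5.3,0,0,0,0]],
])

```text
clock: 4.35
ee_pos: [501.4, -192.5, 328.8]
tcp_rot: [0.001, 0.999, 0.033, 0.003]
force: [1.0, 1.1, -2.2]
gripper_width: 25.1
grasp_force: 39.9
```

Emit:
arm_command([
  [[2.1,-5.3,0,0,0,0],[2.2,-5.3,0,0,0,0],[2.1,-5.3,0,0,0,0],[0,0,0,0,0,0]],
])

```text
clock: 4.85
ee_pos: [554.6, -22.6, 325.4]
tcp_rot: [-0.001, 0.999, 0.04, -0.0]
force: [-1.3, -0.7, -1.8]
gripper_width: 25.1
grasp_force: 40.0
```

```bash
python3 - <<'E'
from h import *
im=imaging.capture('top'); cv2.imwrite('pics/t1.png',im[:,:,::-1])
im2=imaging.capture('scene'); 
H=np.hstack([cv2.resize(im[90:210,210:330],(400,400)),cv2.resize(im2[140:260,200:320],(400,400))])
cv2.imwrite('pics/t1c.png',cv2.convertScaleAbs(H[:,:,::-1],alpha=1.4))
show()
Y=down(-np.pi/2+.0725); p=monitor.sense()['ee_pos']
plan([((555,-28,204),Y,3)],dp=2,dr=2)
E
```

```text
4.95 [553.4 -28.  325.8] y-ang -85.91 z [-0. -0. -1.] F [-0.1 -0.  -1.7] T [-0.08  0.02 -0.01] w 25.2 gf 40.0 q [-0.66  0.51  0.84  1.95 -0.49  0.9  -1.06]
[[0.06,0.0,4.06,0.0,0.0,0.0],[0.05,0.01,4.06,0.0,0.0,0.0],[0.06,0.0,4.06,0.0,0.0,0.0]]
end [555. -28. 204.] 0.0012357825862456054
```

View pics/t1c.png

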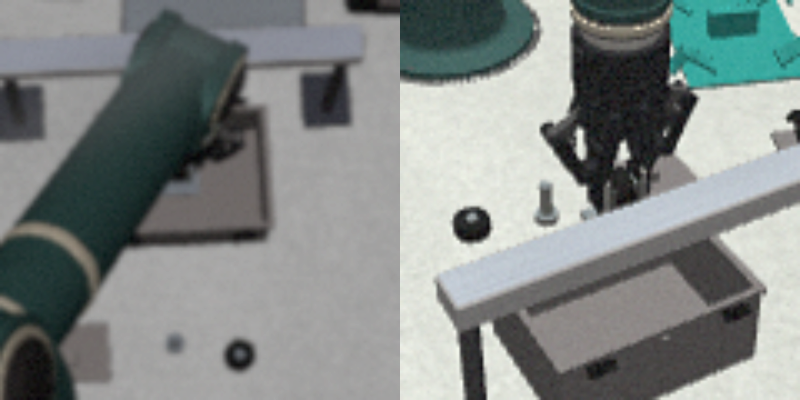

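Emit:
arm_command([
  [[0,0,4.0,0,0,0],[0,0,4.0,0,0,0],[0,0,3.0,0,0,0],[0,0,0.9,0,0,0],[0,0,0,0,0,0]],
])

```text
clock: 5.58
ee_pos: [553.5, -29.8, 207.1]
tcp_rot: [0.0, 0.999, 0.034, -0.0]
force: [0.2, -0.5, -1.6]
gripper_width: 25.3
grasp_force: 39.9
```

Emit:
arm_command([
  [[0,0,0.2,0,0,0],[0,0,0.2,0,0,0],[0,0,0,0,0,0]],
])

```text
clock: 5.95
ee_pos: [553.7, -28.3, 203.1]
tcp_rot: [-0.0, 0.999, 0.035, 0.0]
force: [0.3, -0.7, -1.3]
gripper_width: 25.5
grasp_force: 39.9
```

Emit:
arm_command([
  [[0,0,0.1,0,0,0],[0,0,0.1,0,0,0],[0,0,0,0,0,0]],
])

```text
clock: 6.32
ee_pos: [553.7, -28.4, 201.3]
tcp_rot: [-0.0, 0.999, 0.035, 0.0]
force: [-3.1, 0.9, 7.3]
gripper_width: 25.4
grasp_force: 40.9
```

Emit:
arm_command([
  [[0,0,0.1,0,0,0],[0,0,0,0,0,0]],
])

```text
clock: 6.58
ee_pos: [553.7, -28.6, 201.3]
tcp_rot: [-0.001, 0.999, 0.035, 0.0]
force: [-5.3, 1.2, 15.7]
gripper_width: 25.3
grasp_force: 42.2
```

Emit:
arm_command([
  [[0,0,-0.1,0,0,0],[0,0,0,0,0,0],[0,0,0,0,0,0],[0,0,0,0,0,0],[0,0,-1.0,0,0,0]],
], claw=80)

```text
clock: 7.2
ee_pos: [553.3, -28.4, 210.4]
tcp_rot: [0.0, 0.999, 0.035, -0.001]
force: [0.3, -0.2, -0.7]
gripper_width: 68.5
grasp_force: 0.0
```

Emit:
arm_command([
  [[0,0,-3.0,0,0,0],[0,0,-5.0,0,0,0],[0,0,-5.0,0,0,0]],
])

```text
clock: 7.58
ee_pos: [553.4, -28.6, 342.5]
tcp_rot: [0.0, 0.999, 0.035, -0.0]
force: [0.7, 0.4, 0.3]
gripper_width: 68.4
grasp_force: 0.0
```

```bash
python3 - <<'E'
from h import *
show()
im2=imaging.capture('scene'); cv2.imwrite('pics/s2.png',cv2.convertScaleAbs(cv2.resize(im2[140:270,190:320],(520,520))[:,:,::-1],alpha=1.4))
Y=down(-np.pi/2-.2413)
plan([((459,326,340),Y,7),((459,326,250),Y,2)],dp=1,dr=2)
E
```

```text
7.58 [553.4 -28.6 342.5] y-ang -86.03 z [-0. -0. -1.] F [0.7 0.4 0.3] T [ 0.   -0.06  0.  ] w 68.4 gf 0.0 q [-0.68  0.49  0.87  1.94 -0.47  0.93 -1.08]
[[-1.0,-5.2,0.1,0.0,0.0,0.04],[-1.2,-5.1,0.1,0.0,0.0,0.04],[-1.5,-5.1,0.1,0.0,0.0,0.05],[-1.7,-5.0,0.1,0.0,0.0,0.04],[-1.9,-4.9,0.1,0.0,0.0,0.05]]
[[-2.1,-4.8,0.1,0.0,0.0,0.04],[-2.3,-4.7,0.2,0.0,-0.01,0.05],[0.0,0.0,4.5,0.0,0.0,0.0],[0.0,0.0,4.5,0.0,0.0,0.0]]
end [459.2 326.2 249.9] 0.0032170661259122942
```

View pics/s2.png

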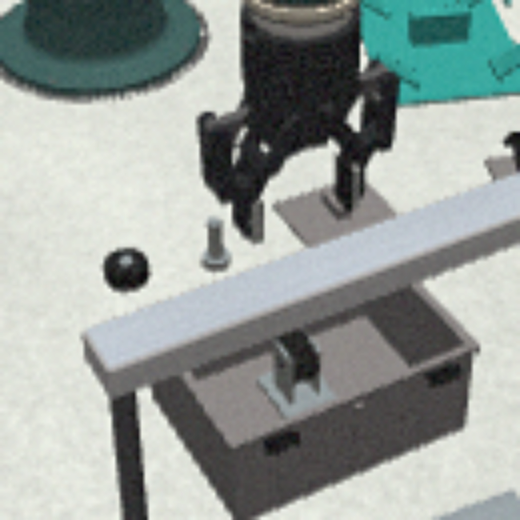

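The caster stands upright in the box (crop pixel 295,370). Next I go to the lid's handle.

Emit:
arm_command([
  [[-1.0,-5.2,0.1,0,0,0.04],[-1.2,-5.1,0.1,0,0,0.04],[-1.5,-5.1,0.1,0,0,0.05],[-1.7,-5.0,0.1,0,0,0.04],[-1.9,-4.9,0.1,0,0,0.05]],
], claw=60)

```text
clock: 8.25
ee_pos: [483.4, 227.6, 336.2]
tcp_rot: [-0.0, 0.997, -0.076, 0.0]
force: [0.6, 0.0, 0.7]
gripper_width: 51.6
grasp_force: 0.0
```

Emit:
arm_command([
  [[-2.1,-4.8,0.1,0,0,0.04],[-2.3,-4.7,0.1,0,0,0.05],[0,0,4.5,0,0,0],[0,0,4.5,0,0,0],[0,0,0,0,0,0]],
])

```text
clock: 8.88
ee_pos: [455.7, 326.6, 241.6]
tcp_rot: [0.002, 0.993, -0.12, -0.002]
force: [-0.2, -0.2, 0.9]
gripper_width: 51.2
grasp_force: 0.0
```

```bash
python3 - <<'E'
from h import *
show()
plan([((459.2,326,195),down(-np.pi/2-.2413),2)],dp=2,dr=3)
E
```

```text
8.88 [455.7 326.6 241.6] y-ang -103.78 z [-0.004 -0.004 -1.   ] F [-0.2 -0.2  0.9] T [-0.05  0.03  0.02] w 51.2 gf 0.0 q [-1.28  0.67  0.8   1.97 -0.68  0.79 -1.9 ]
[[0.19,-0.03,2.33,0.002,0.002,0.0],[0.18,-0.02,2.33,0.003,0.001,0.001]]
end [459.2 326.  195. ] 0.00019727005711290586
```

Emit:
arm_command([
  [[0.2,0,2.3,0,0,0],[0.2,0,2.3,0,0,0],[0,0,0,0,0,0]],
])

```text
clock: 9.25
ee_pos: [460.5, 325.7, 196.4]
tcp_rot: [0.001, 0.993, -0.12, -0.001]
force: [-0.1, -1.2, 0.8]
gripper_width: 51.4
grasp_force: 0.0
```

Emit:
arm_command([
  [[0,0,0,0,0,0],[0,0,0,0,0,0],[0,0,0,0,0,0]],
], claw=0, force=80)

```text
clock: 9.62
ee_pos: [461.0, 326.4, 198.6]
tcp_rot: [-0.001, 0.993, -0.12, 0.0]
force: [0.0, -0.9, 4.5]
gripper_width: 14.3
grasp_force: 79.0
```

```bash
python3 - <<'E'
from h import *
show()
E
```

```text
9.62 [461.  326.4 198.6] y-ang -103.77 z [ 0.001  0.001 -1.   ] F [ 0.  -0.9  4.5] T [-0.2   0.14 -0.05] w 14.3 gf 79.0 q [-1.22  0.74  0.73  1.97 -0.75  0.72 -1.84]
```

```bash
python3 - <<'E'
from h import *
Y0=down(-np.pi/2-.2413);Y=down(-np.pi/2+.0725)
plan([((461,326.4,238.6),Y0,1),((461,326.4,318),Y0,2),((571.1,-28.4,318),Y,9)],dp=1,dr=3)
E
```

```text
[[0.0,0.0,-4.0,-0.001,-0.001,0.001],[0.0,0.0,-4.0,0.0,0.0,0.0],[0.0,0.0,-3.9,0.0,0.0,0.0],[2.1,3.5,0.0,0.0,0.0,-0.035],[2.0,3.6,0.0,0.0,0.0,-0.035]]
[[1.9,3.7,0.0,0.0,0.0,-0.035],[1.7,3.7,0.0,0.0,0.0,-0.035],[1.6,3.8,0.0,0.0,0.0,-0.035],[1.5,3.9,0.0,0.0,0.0,-0.035],[1.4,3.9,0.0,0.0,0.0,-0.035]]
[[1.2,4.0,0.0,0.0,0.0,-0.034],[1.1,3.9,-0.1,0.0,0.0,-0.035]]
end [571.3 -28.  318.5] 0.00043310174805604715
```

Emit:
arm_command([
  [[0,0,-2.0,0,0,0],[0,0,-5.0,0,0,0],[0,0,-5.0,0,0,0],[2.1,3.5,0,0,0,-0.035],[2.0,3.6,0,0,0,-0.035]],
])

```text
clock: 10.25
ee_pos: [484.7, 247.6, 319.2]
tcp_rot: [-0.001, 0.997, -0.083, 0.0]
force: [0.5, -0.8, -3.5]
gripper_width: 14.9
grasp_force: 78.8
```

Emit:
arm_command([
  [[1.9,3.7,0,0,0,-0.035],[1.7,3.7,0,0,0,-0.035],[1.6,3.8,0,0,0,-0.035],[1.5,3.9,0,0,0,-0.035],[1.4,3.9,0,0,0,-0.035]],
])

```text
clock: 10.88
ee_pos: [546.6, 49.3, 318.5]
tcp_rot: [-0.0, 1.0, 0.003, 0.0]
force: [0.5, 0.3, -3.0]
gripper_width: 14.3
grasp_force: 78.8
```

Emit:
arm_command([
  [[1.2,4.0,0,0,0,-0.035],[1.1,3.9,0,0,0,-0.035],[0,0,0,0,0,0],[0,0,0,0,0,0]],
])

```text
clock: 11.38
ee_pos: [571.0, -27.5, 318.0]
tcp_rot: [-0.0, 0.999, 0.037, -0.0]
force: [-0.5, 0.8, -3.4]
gripper_width: 14.6
grasp_force: 78.9
```

```bash
python3 - <<'E'
from h import *
a=imaging.capture('top');b=imaging.capture('scene')
cv2.imwrite('pics/t3.png',a[:,:,::-1]);cv2.imwrite('pics/s3.png',b[:,:,::-1])
H=np.hstack([cv2.resize(a[95:185,215:305],(400,400),interpolation=2),cv2.resize(b[155:275,210:330],(400,400),interpolation=2)])
cv2.imwrite('pics/c3.png',cv2.convertScaleAbs(H[:,:,::-1],alpha=1.5))
show(); plan([((571.1,-28.4,292),down(-np.pi/2+.0725),2)],dr=3)
E
```

```text
11.47 [571.1 -26.4 317.8] y-ang -85.61 z [-0.     0.001 -1.   ] F [ 0.5 -0.3 -3.5] T [0.   0.02 0.02] w 14.1 gf 78.9 q [-0.63  0.55  0.82  1.91 -0.51  0.9  -1.05]
[[-0.01,0.1,1.29,0.0,0.0,0.002],[-0.01,0.1,1.29,-0.001,0.0,0.002]]
end [571.1 -28.4 292. ] 0.00041779806943306974
```

View pics/c3.png

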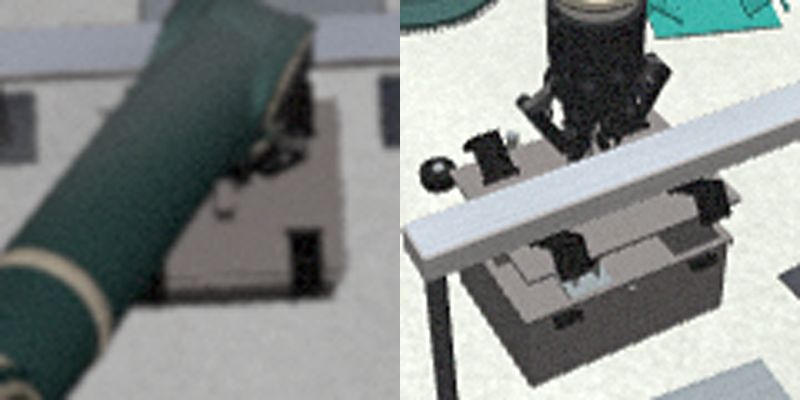

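```bash
python3 - <<'E'
from h import *
g=cv2.cvtColor(cv2.imread('pics/t3.png'),6)
o=np.array([569.5,-26.5]);yaw=.0768;z=133.2
print('right',edge(g,'top',z,o,yaw,1,-1,100,np.arange(-40,60,5),92))
c,s=np.cos(yaw),np.sin(yaw)
for yl in(-90,-40,-30,-20):
    v=[]
    for xl in np.arange(-90,-55,2.): 
        p=proj('top',[*(o+[c*xl-s*yl,s*xl+c*yl]),z]); v.append(int(cv2.getRectSubPix(g,(1,1),tuple(map(float,p)))[0,0]))
    print(yl,v)
for xl in(-40,-20,0,30):
    v=[]
    for yl in np.arange(-112,-88,2.): 
        p=proj('top',[*(o+[c*xl-s*yl,s*xl+c*yl]),z]); v.append(int(cv2.getRectSubPix(g,(1,1),tuple(map(float,p)))[0,0]))
    print(xl,v)
E
```

```text
right (np.float64(0.1646713114132623), np.float64(-0.011286627616626972), 20)
-90 [77, 72, 68, 69, 71, 69, 65, 65, 66, 70, 74, 74, 75, 75, 75, 75, 74, 75]
-40 [33, 39, 47, 55, 61, 65, 65, 64, 67, 72, 75, 76, 75, 74, 74, 74, 75, 75]
-30 [33, 41, 49, 57, 64, 67, 69, 67, 68, 73, 75, 76, 76, 75, 75, 76, 76, 75]
-20 [34, 40, 47, 57, 67, 70, 72, 71, 70, 73, 75, 76, 76, 75, 75, 75, 76, 75]
-40 [118, 117, 117, 115, 112, 103, 94, 86, 79, 77, 76, 76]
-20 [114, 115, 115, 114, 109, 99, 90, 81, 77, 74, 74, 75]
0 [116, 116, 115, 113, 106, 98, 89, 82, 78, 76, 76, 75]
30 [116, 116, 116, 114, 111, 101, 92, 83, 77, 76, 75, 75]
```

Emit:
arm_command([
  [[0,0.16,1.5,0,0,0.004],[0,0,1.5,0,0,0],[0,0,0,0,0,0],[0,0,0,0,0,0]],
])

```text
clock: 11.98
ee_pos: [571.6, -29.6, 287.5]
tcp_rot: [0.0, 0.999, 0.035, -0.0]
force: [-0.2, -0.2, -3.1]
gripper_width: 14.4
grasp_force: 78.8
```

```bash
python3 - <<'E'
from h import *
show(); plan([((571.1,-28.0,284),down(-np.pi/2+.0725),1)],dr=3)
E
```

```text
11.97 [571.6 -29.6 287.5] y-ang -85.96 z [-0. -0. -1.] F [-0.2 -0.2 -3.1] T [-0.04 -0.02  0.03] w 14.4 gf 78.8 q [-0.59  0.59  0.78  1.93 -0.55  0.85 -1.02]
[[-0.03,-0.16,0.35,0.0,0.0,-0.002]]
end [571.1 -28.  284. ] 0.0005264019229175767
```

Emit:
arm_command([
  [[0,-0.1,0.2,0,0,0],[0,0,0,0,0,0]],
])

```text
clock: 12.22
ee_pos: [571.5, -28.4, 285.8]
tcp_rot: [-0.0, 0.999, 0.035, 0.0]
force: [-0.7, 0.2, -2.7]
gripper_width: 14.2
grasp_force: 78.8
```

Emit:
arm_command([
  [[0,0,0,0,0,0]],
])

```text
clock: 12.35
ee_pos: [571.5, -28.5, 285.9]
tcp_rot: [-0.0, 0.999, 0.035, 0.0]
force: [0.9, -0.9, -3.2]
gripper_width: 14.5
grasp_force: 78.8
```

Emit:
arm_command([
  [[0,0,0,0,0,0]],
])

```text
clock: 12.48
ee_pos: [571.5, -28.5, 285.9]
tcp_rot: [-0.0, 0.999, 0.035, 0.0]
force: [0.2, -0.4, -3.3]
gripper_width: 14.6
grasp_force: 78.8
```

Emit:
arm_command([
  [[-0.03,-0.03,0.2,0,0,0],[0,0,0.2,0,0,0],[0,0,0,0,0,0]],
])

```text
clock: 12.85
ee_pos: [571.0, -28.2, 281.5]
tcp_rot: [0.0, 0.999, 0.035, -0.0]
force: [-0.1, -0.6, -3.5]
gripper_width: 14.7
grasp_force: 78.8
```

Emit:
arm_command([
  [[0,0,0.2,0,0,0],[0,0,0,0,0,0]],
])

```text
clock: 13.1
ee_pos: [571.0, -28.2, 279.5]
tcp_rot: [0.0, 0.999, 0.035, -0.0]
force: [-0.2, -0.4, -2.7]
gripper_width: 14.6
grasp_force: 78.8
```

Emit:
arm_command([
  [[0,0,0.2,0,0,0],[0,0,0.1,0,0,0],[0,0,0,0,0,0]],
])

```text
clock: 13.48
ee_pos: [571.1, -28.2, 276.6]
tcp_rot: [0.0, 0.999, 0.035, -0.0]
force: [-0.8, -0.2, -3.4]
gripper_width: 14.8
grasp_force: 78.8
```

Emit:
arm_command([
  [[0,0,0.1,0,0,0],[0,0,0.1,0,0,0],[0,0,0,0,0,0]],
])

```text
clock: 13.85
ee_pos: [571.2, -28.4, 275.7]
tcp_rot: [-0.001, 0.999, 0.035, 0.0]
force: [-2.6, 0.7, 6.2]
gripper_width: 14.7
grasp_force: 80.3
```

Emit:
arm_command([
  [[0,0,0.1,0,0,0],[0,0,0,0,0,0]],
])

```text
clock: 14.1
ee_pos: [571.2, -28.5, 275.6]
tcp_rot: [-0.001, 0.999, 0.035, 0.0]
force: [-6.9, 0.7, 15.2]
gripper_width: 15.0
grasp_force: 81.6
```

Emit:
arm_command([
  [[0,0,-0.1,0,0,0],[0,0,0,0,0,0],[0,0,0,0,0,0],[0,0,0,0,0,0]],
], claw=60)

```text
clock: 14.6
ee_pos: [571.1, -28.2, 274.5]
tcp_rot: [0.0, 0.999, 0.035, -0.0]
force: [-0.2, 0.8, 0.2]
gripper_width: 50.8
grasp_force: 0.0
```

Emit:
arm_command([
  [[0,0,-2.5,0,0,0],[0,0,-3.5,0,0,0],[0,0,0,0,0,0]],
])

```text
clock: 14.98
ee_pos: [572.0, -28.6, 336.9]
tcp_rot: [-0.0, 0.999, 0.035, 0.002]
force: [1.0, -0.1, 0.1]
gripper_width: 51.6
grasp_force: 0.0
```

```bash
cat >> h.py <<'E'
C=np.array([569.5,-28.5]);W=.0725
def loc(x,y): c,s=np.cos(W),np.sin(W); return C+[c*x-s*y,s*x+c*y]
E
python3 - <<'E'
from h import *
show(); D=down(-np.pi/2+W)
b=imaging.capture('scene'); cv2.imwrite('pics/s4.png',cv2.convertScaleAbs(cv2.resize(b[155:275,210:330],(600,600),interpolation=2)[:,:,::-1],alpha=1.5))
plan([((*loc(-66,-65),335),D,2),((*loc(-66,-65),290),D,2)],dr=3)
plan([((*loc(-66,65),305),D,3),((*loc(-66,65),290),D,1)],dr=3,start=((*loc(-66,-65),305),D))
E
```

```text
14.97 [572.  -28.6 336.9] y-ang -85.96 z [ 0.005  0.    -1.   ] F [ 1.  -0.1  0.1] T [-0.03  0.04  0.01] w 51.6 gf 0.0 q [-0.64  0.53  0.84  1.9  -0.49  0.93 -1.07]
[[-3.39,3.26,0.01,0.0,-0.001,-0.001],[-3.39,3.27,0.02,0.0,-0.001,-0.001],[0.0,0.0,2.25,0.0,0.0,0.0],[0.0,0.0,2.25,0.0,0.0,0.0]]
end [508.4 -98.1 290. ] 0.0005589440484055032
[[0.0,-4.33,0.0,0.0,0.0,0.0],[0.0,-4.33,0.0,0.0,0.0,0.0],[0.0,-4.34,0.0,0.0,0.0,0.0],[0.0,0.0,1.5,0.0,0.0,0.0]]
end [499.   31.5 290. ] 0.0
```

View pics/s4.png

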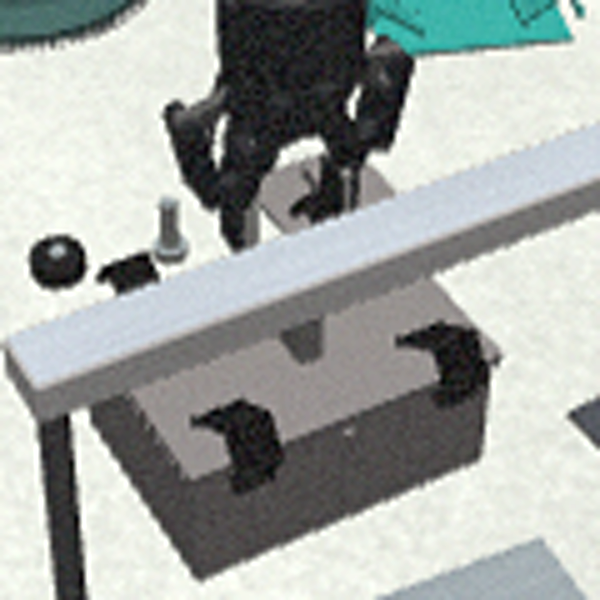

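The lid sits flush, with its tabs raised over the catches (crop pixels 240,450 and 455,365). I press the front right tab first.

Emit:
arm_command([
  [[-3.4,3.3,0,0,0,0],[-3.4,3.3,0,0,0,0],[0,0,2.0,0,0,0],[0,0,2.0,0,0,0],[0,0,0,0,0,0]],
], claw=0)

```text
clock: 15.65
ee_pos: [507.8, -97.7, 292.4]
tcp_rot: [0.0, 0.999, 0.036, -0.002]
force: [1.6, 0.2, 0.5]
gripper_width: -0.1
grasp_force: 0.0
```

Emit:
arm_command([
  [[0,0,0.8,0,0,0],[0,0,0.8,0,0,0],[0,0,0,0,0,0]],
])

```text
clock: 16.02
ee_pos: [508.0, -98.6, 278.3]
tcp_rot: [0.0, 0.999, 0.035, -0.0]
force: [-0.4, 0.1, 0.6]
gripper_width: -0.2
grasp_force: 0.2
```

Emit:
arm_command([
  [[0,0,0.4,0,0,0],[0,0,0.4,0,0,0],[0,0,0,0,0,0]],
])

```text
clock: 16.4
ee_pos: [507.9, -98.8, 270.4]
tcp_rot: [0.0, 0.999, 0.035, -0.0]
force: [-0.8, -0.2, 0.2]
gripper_width: -0.1
grasp_force: 0.4
```

Emit:
arm_command([
  [[0,0,0.3,0,0,0],[0,0,0,0,0,0]],
])

```text
clock: 16.65
ee_pos: [508.0, -99.3, 269.1]
tcp_rot: [-0.001, 0.999, 0.035, 0.0]
force: [-6.9, 1.4, 18.8]
gripper_width: -0.6
grasp_force: 9.1
```

```bash
python3 - <<'E'
from h import *
show()
a=imaging.capture('top');b=imaging.capture('scene')
H=np.hstack([cv2.resize(a[95:185,215:305],(400,400),interpolation=2),cv2.resize(b[135:255,190:310],(400,400),interpolation=2)])
cv2.imwrite('pics/c5.png',cv2.convertScaleAbs(H[:,:,::-1],alpha=1.5))
E
```

```text
16.65 [508.  -99.3 269.1] y-ang -85.97 z [ 0.     0.002 -1.   ] F [-6.9  1.4 18.8] T [ 0.45  1.25 -0.  ] w -0.6 gf 9.1 q [-0.49  0.54  0.78  2.07 -0.56  0.75 -0.85]
```

View pics/c5.png

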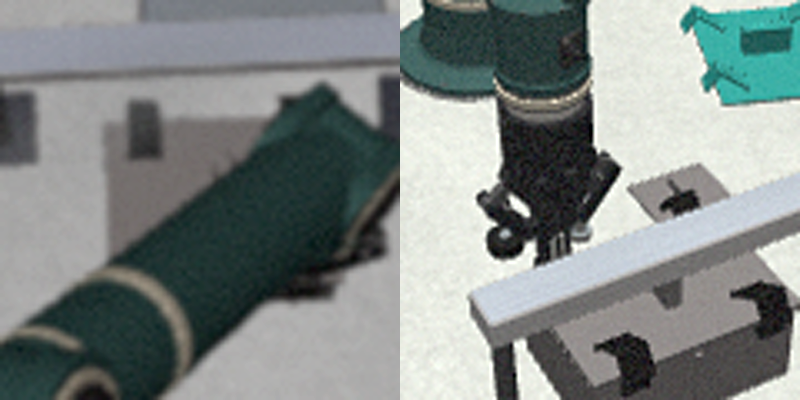

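FR bottomed at tip z≈96, which is flat height, with a firm 19 N. The FL tab is next.

Emit:
arm_command([
  [[0,0,-3.5,0,0,0],[0,-4.4,0,0,0,0],[0,-4.3,0,0,0,0],[0,-4.3,0,0,0,0],[0,0,0,0,0,0]],
])

```text
clock: 17.38
ee_pos: [498.7, 34.5, 302.3]
tcp_rot: [-0.001, 0.999, 0.039, -0.0]
force: [0.8, -0.2, -0.6]
gripper_width: 0.1
grasp_force: 0.0
```

Emit:
arm_command([
  [[0,0,0.8,0,0,0],[0,0,0.8,0,0,0],[0,0,0.8,0,0,0],[0,0,0,0,0,0]],
])

```text
clock: 17.88
ee_pos: [498.6, 30.0, 277.9]
tcp_rot: [0.0, 0.999, 0.035, -0.001]
force: [0.7, -0.4, -0.6]
gripper_width: -0.1
grasp_force: 0.0
```

Emit:
arm_command([
  [[0,0,0.5,0,0,0],[0,0,0.4,0,0,0],[0,0,0,0,0,0]],
])

```text
clock: 18.25
ee_pos: [498.8, 30.6, 269.8]
tcp_rot: [-0.0, 0.999, 0.035, -0.0]
force: [-1.5, -0.6, 5.2]
gripper_width: -0.0
grasp_force: 2.5
```

```bash
python3 - <<'E'
from h import *
show(); print(loc(-66,65))
E
```

```text
18.25 [498.8  30.6 269.8] y-ang -85.96 z [-0.  0. -1.] F [-1.5 -0.6  5.2] T [-0.17  0.39  0.  ] w -0.0 gf 2.5 q [-0.76  0.52  0.79  2.11 -0.55  0.73 -1.11]
[498.96500755  31.54843745]
```

Emit:
arm_command([
  [[0,0,0.2,0,0,0],[0,0,0,0,0,0]],
])

```text
clock: 18.5
ee_pos: [498.9, 30.3, 268.9]
tcp_rot: [-0.001, 0.999, 0.035, -0.0]
force: [-7.3, -1.4, 20.4]
gripper_width: -0.2
grasp_force: 10.0
```

Emit:
arm_command([
  [[0,0,-3.5,0,0,0],[0,0,0,0,0,0]],
])

```text
clock: 18.75
ee_pos: [499.7, 30.9, 304.3]
tcp_rot: [-0.001, 0.999, 0.035, 0.002]
force: [0.7, -0.9, -0.2]
gripper_width: -0.3
grasp_force: 0.0
```

```bash
python3 - <<'E'
from h import *
show(); L=down(-np.pi/2+W)*Ro.from_rotvec([0,.65,0])
plan([((*loc(-30,65),288),L,5)],dp=1,dr=3)
a=imaging.capture('scene'); cv2.imwrite('pics/s6.png',a[:,:,::-1])
E
```

```text
18.75 [499.7  30.9 304.3] y-ang -85.93 z [ 0.004  0.001 -1.   ] F [ 0.7 -0.9 -0.2] T [ 0.01 -0.08  0.04] w -0.3 gf 0.0 q [-0.81  0.46  0.85  2.09 -0.49  0.79 -1.16]
[[0.7,0.0,0.3,0.0,0.129,0.0],[0.7,0.0,0.4,0.0,0.129,0.0],[0.6,0.0,0.5,0.0,0.129,-0.001],[0.5,0.0,0.6,0.0,0.129,0.0],[0.4,-0.1,0.6,0.0,0.13,-0.001]]
end [534.5  34.4 288.2] 0.0005074367209939235
```

Emit:
arm_command([
  [[0.7,0,0.3,0,0.13,0],[0.7,0,0.4,0,0.13,0],[0.6,0,0.5,0,0.13,0],[0.5,0,0.6,0,0.13,0],[0.4,-0.1,0.6,0,0.13,0]],
])

```text
clock: 19.42
ee_pos: [540.5, 34.3, 304.1]
tcp_rot: [-0.012, 0.956, 0.033, 0.29]
force: [-0.1, -1.5, 0.7]
gripper_width: -0.0
grasp_force: 0.0
```

Emit:
arm_command([
  [[0,0,0,0,0,0]],
])

```text
clock: 19.55
ee_pos: [542.6, 34.1, 306.7]
tcp_rot: [-0.011, 0.956, 0.033, 0.292]
force: [0.1, -0.4, -0.4]
gripper_width: 0.2
grasp_force: 0.0
```

```bash
python3 - <<'E'
from h import *
show(); L=down(-np.pi/2+W)*Ro.from_rotvec([0,.65,0])
plan([((*loc(-30,65),262),L,3),((*loc(-30,65),242),L,4)],dp=2,dr=3)
E
```

```text
19.55 [542.6  34.1 306.7] y-ang -86.07 z [ 0.558  0.039 -0.829] F [ 0.1 -0.4 -0.4] T [-0.06  0.61 -0.  ] w 0.2 gf 0.0 q [-0.57  0.37  0.51  2.17 -1.23  0.15 -0.46]
[[-1.05,-0.02,1.09,0.0,0.019,-0.001],[-1.07,-0.02,1.07,0.001,0.019,-0.001],[-1.08,-0.01,1.05,0.0,0.018,-0.002],[-0.3,0.0,0.4,0.0,0.0,0.0],[-0.3,0.0,0.4,0.0,0.0,0.0]]
[[-0.31,0.0,0.4,0.0,0.0,0.0],[-0.3,0.0,0.39,0.0,0.0,0.0]]
end [534.9  34.1 242. ] 0.0006145316244215446
```

```bash
python3 - <<'E'
from h import *
show(); L=down(-np.pi/2+W)*Ro.from_rotvec([0,.55,0])
plan([((*loc(-18,65),275),L,3),((*loc(-18,65),250),L,4)],dp=2,dr=3)
E
```

```text
19.55 [542.6  34.1 306.7] y-ang -86.07 z [ 0.558  0.039 -0.829] F [ 0.1 -0.4 -0.4] T [-0.06  0.61 -0.  ] w 0.2 gf 0.0 q [-0.57  0.37  0.51  2.17 -1.23  0.15 -0.46]
[[-0.47,-0.02,0.95,0.0,-0.015,-0.001],[-0.46,-0.02,0.96,0.001,-0.014,-0.001],[-0.45,-0.02,0.97,0.0,-0.015,-0.002],[-0.33,0.0,0.53,0.0,0.0,0.0],[-0.32,0.0,0.53,0.0,0.0,0.0]]
[[-0.33,0.0,0.54,0.0,0.0,0.0],[-0.32,0.0,0.53,0.0,0.0,0.0]]
end [546.8  35.1 250.1] 0.00043869507766772876
```

Emit:
arm_command([
  [[-0.5,0,1.0,0,-0.015,0],[-0.5,0,1.0,0,-0.015,0],[-0.4,0,0.9,0,-0.015,0],[0,0,0,0,0,0]],
])

```text
clock: 20.05
ee_pos: [546.6, 35.4, 274.5]
tcp_rot: [-0.01, 0.962, 0.034, 0.269]
force: [-0.1, -0.8, 1.2]
gripper_width: 0.2
grasp_force: 0.0
```

```bash
python3 - <<'E'
from h import *
show(); s,R=tool(); d=R.apply([0,0,1]); e=R.apply([1,0,0]); tip=s['ee_pos']+173*d; c=tip-11*e
q=np.array([[np.cos(W),np.sin(W)],[-np.sin(W),np.cos(W)]])
for p in(tip,c): print(q@(p[:2]-C),p[2]-77)
E
```

```text
20.05 [546.6  35.4 274.5] y-ang -85.89 z [ 0.517  0.037 -0.855] F [-0.1 -0.8  1.2] T [-0.04  0.54  0.01] w 0.2 gf 0.0 q [-0.5   0.43  0.44  2.15 -1.29  0.15 -0.4 ]
[71.53775379 65.36022229] 49.5912361202972
[62.13222912 65.3698955 ] 43.88720140505397
```

```bash
python3 - <<'E'
from h import *
L=down(-np.pi/2+W)*Ro.from_rotvec([0,.48,0])
plan([((*loc(-11,65),265),L,2),((*loc(-11,65),254),L,2)],dp=2,dr=3)
E
```

```text
[[0.06,0.02,0.59,0.0,-0.033,0.0],[0.08,0.02,0.59,0.0,-0.032,-0.001],[-0.25,0.0,0.49,0.0,0.0,0.0],[-0.26,0.0,0.49,0.0,0.0,0.0]]
end [553.8  35.5 254. ] 0.00021608427012667958
```

Emit:
arm_command([
  [[0.1,0,0.6,0,-0.035,0],[0.1,0,0.6,0,-0.03,0],[0,0,0,0,0,0]],
])

```text
clock: 20.42
ee_pos: [554.9, 36.1, 266.2]
tcp_rot: [-0.008, 0.97, 0.035, 0.239]
force: [-0.6, -0.0, -0.8]
gripper_width: 0.1
grasp_force: 0.1
```

```bash
cat >> h.py <<'E'
def tip():
    show(); s,R=tool(); d=R.apply([0,0,1]); e=R.apply([1,0,0]); t=s['ee_pos']+173*d
    q=np.array([[np.cos(W),np.sin(W)],[-np.sin(W),np.cos(W)]])
    for p in(t,t-11*e): print('tip/corner in lid',(q@(p[:2]-C)).round(1),round(p[2]-77,1))
E
python3 -c "
from h import *
tip()"
```

```text
20.43 [554.9  36.1 266.2] y-ang -85.87 z [ 0.463  0.033 -0.886] F [-0.6 -0.  -0.8] T [-0.01  0.48  0.  ] w 0.1 gf 0.1 q [-0.61  0.49  0.59  2.13 -1.16  0.25 -0.55]
tip/corner in lid [70.4 65.4] 35.9
tip/corner in lid [60.6 65.4] 30.8
```

Emit:
arm_command([
  [[-0.18,0,0.35,0,0,0],[-0.18,0,0.35,0,0,0],[0,0,0,0,0,0]],
])

```text
clock: 20.8
ee_pos: [555.0, 35.7, 258.7]
tcp_rot: [-0.009, 0.97, 0.034, 0.239]
force: [1.2, -0.0, 2.1]
gripper_width: 0.2
grasp_force: 0.9
```

```bash
python3 -c "
from h import *
tip()"
```

```text
20.8 [555.   35.7 258.7] y-ang -85.94 z [ 0.464  0.034 -0.885] F [ 1.2 -0.   2.1] T [0.03 0.04 0.02] w 0.2 gf 0.9 q [-0.57  0.49  0.54  2.13 -1.2   0.23 -0.51]
tip/corner in lid [70.6 65.2] 28.6
tip/corner in lid [60.8 65.2] 23.4
```

Emit:
arm_command([
  [[-0.1,0,0.2,0,0,0],[-0.1,0,0.2,0,0,0],[0,0,0,0,0,0]],
])

```text
clock: 21.18
ee_pos: [554.8, 35.7, 253.8]
tcp_rot: [-0.009, 0.97, 0.034, 0.239]
force: [1.9, 0.2, 1.8]
gripper_width: -0.3
grasp_force: 0.9
```

Emit:
arm_command([
  [[-0.1,0,0.2,0,0,0],[0,0,0,0,0,0]],
])

```text
clock: 21.42
ee_pos: [554.9, 35.5, 252.6]
tcp_rot: [-0.009, 0.97, 0.034, 0.239]
force: [-6.4, 0.3, 13.8]
gripper_width: -0.3
grasp_force: 7.0
```

```bash
python3 -c "
from h import *
tip()"
```

```text
21.43 [554.9  35.5 252.6] y-ang -85.94 z [ 0.464  0.035 -0.885] F [-6.4  0.3 13.8] T [0.1  0.28 0.04] w -0.3 gf 7.0 q [-0.54  0.5   0.5   2.13 -1.22  0.21 -0.49]
tip/corner in lid [70.6 65.1] 22.5
tip/corner in lid [60.8 65.1] 17.4
```

Emit:
arm_command([
  [[-0.1,0,0.2,0,0,0],[0,0,0,0,0,0]],
])

```text
clock: 21.68
ee_pos: [554.9, 35.4, 251.5]
tcp_rot: [-0.01, 0.97, 0.034, 0.24]
force: [-13.9, 0.3, 28.1]
gripper_width: 0.0
grasp_force: 13.2
```

```bash
python3 -c "
from h import *
tip()
a=imaging.capture('scene'); cv2.imwrite('pics/s7.png',a[:,:,::-1])
L=down(-np.pi/2+W)*Ro.from_rotvec([0,.48,0]); P=loc(-9.5,-65)
plan([(monitor.sense()['ee_pos']+[0,0,40],L,2),((*P,292),L,4),((*P,267),L,1)],dr=2,dp=2)"
```

```text
21.68 [554.9  35.4 251.5] y-ang -85.95 z [ 0.466  0.036 -0.884] F [-13.9   0.3  28.1] T [0.14 0.54 0.11] w 0.0 gf 13.2 q [-0.53  0.5   0.49  2.13 -1.23  0.2  -0.48]
tip/corner in lid [70.8 65.1] 21.6
tip/corner in lid [61.1 65.1] 16.4
[[0.93,-0.01,-1.77,0.0,0.0,0.0],[0.94,0.0,-1.77,0.0,-0.01,0.0],[0.02,3.24,-0.01,0.0,0.0,0.0],[0.03,3.24,-0.01,0.0,0.0,0.0],[0.02,3.25,-0.01,0.0,0.0,0.0]]
[[0.03,3.24,-0.01,0.0,0.0,0.0],[-1.15,0.01,2.23,0.0,0.0,0.0]]
end [564.7 -94.  266.9] 0.005537983792615953
```

Emit:
arm_command([
  [[0.9,0,-1.8,0,0,0],[0.9,0,-1.8,0,0,0],[0,3.2,0,0,0,0],[0,3.2,0,0,0,0],[0,3.3,0,0,0,0]],
])

```text
clock: 22.35
ee_pos: [560.3, -61.3, 288.8]
tcp_rot: [-0.009, 0.971, 0.035, 0.238]
force: [0.0, 0.5, -0.0]
gripper_width: 0.2
grasp_force: 0.0
```

Emit:
arm_command([
  [[0,3.2,0,0,0,0],[0,0,0,0,0,0],[0,0,0,0,0,0]],
])

```text
clock: 22.72
ee_pos: [562.8, -92.3, 288.8]
tcp_rot: [-0.01, 0.971, 0.035, 0.238]
force: [0.7, 0.9, 0.0]
gripper_width: 0.4
grasp_force: 0.0
```

```bash
python3 - <<'E'
from h import *
tip()
a=imaging.capture('scene'); cv2.imwrite('pics/s8.png',a[:,:,::-1]); g=cv2.cvtColor(a,cv2.COLOR_RGB2GRAY)
o=cv2.cvtColor(cv2.imread('pics/s6.png'),6)
# profile along the RL tab's top: raised vs flat; mean dark along the raised surface line
def tab(g,sx,sy):
    out=[]
    for th in(.6,0.):
        v=[]
        for r in np.arange(8,39,3):
            for w in(-8,0,8):
                x=42+r*np.cos(th)-2.5*np.sin(th); z=17+r*np.sin(th)+2.5*np.cos(th)
                p=proj('scene',[*loc(sx*x,sy*65+w),77+z]); v.append(cv2.getRectSubPix(g,(1,1),tuple(map(float,p)))[0,0])
        out.append(np.round(np.mean(v),1))
    x=42+36*.825;z=17+36*.565; p=proj('scene',[*loc(sx*x,sy*65),77+z])
    return out,p.round()
for n,sx,sy in(('rl',1,1),('rr',1,-1),('fl',-1,1),('fr',-1,-1)): print(n,'before(raised,flat)',tab(o,sx,sy),'now',tab(g,sx,sy))
L=down(-np.pi/2+W)*Ro.from_rotvec([0,.48,0]); P=loc(-10.5,-65)
plan([((*P,267),L,2)],dr=2,dp=2)
E
```

```text
22.73 [562.8 -92.3 288.8] y-ang -85.87 z [ 0.461  0.035 -0.887] F [0.7 0.9 0. ] T [-0.02  0.49  0.06] w 0.4 gf 0.0 q [-0.36  0.47  0.6   2.08 -1.13  0.39 -0.36]
tip/corner in lid [ 68.6 -62.9] 58.4
tip/corner in lid [ 58.9 -62.8] 53.4
rl before(raised,flat) ([np.float64(23.3), np.float64(30.1)], array([300., 222.])) now ([np.float64(43.5), np.float64(22.4)], array([300., 222.]))
rr before(raised,flat) ([np.float64(20.8), np.float64(21.6)], array([259., 239.])) now ([np.float64(21.6), np.float64(22.9)], array([259., 239.]))
fl before(raised,flat) ([np.float64(93.2), np.float64(96.7)], array([274., 194.])) now ([np.float64(86.2), np.float64(97.6)], array([274., 194.]))
fr before(raised,flat) ([np.float64(116.0), np.float64(93.4)], array([235., 207.])) now ([np.float64(86.2), np.float64(95.3)], array([235., 207.]))
[[-0.48,0.12,0.99,0.0,0.0,0.0],[-0.48,0.12,0.98,0.0,0.0,0.0]]
end [563.7 -94.1 267. ] 0.0021794882642872894
```

RL lies flat and stays there. Now RR.

Emit:
arm_command([
  [[-0.3,0.1,1.0,0,0,0],[-0.4,0.1,1.0,0,0,0],[-0.18,0,0.35,0,0,0],[-0.18,0,0.35,0,0,0],[0,0,0,0,0,0]],
])

```text
clock: 23.4
ee_pos: [566.7, -94.1, 260.9]
tcp_rot: [-0.009, 0.97, 0.035, 0.239]
force: [0.2, 0.3, 1.2]
gripper_width: 0.2
grasp_force: 0.7
```

```bash
python3 -c "
from h import *
tip()"
```

```text
23.4 [566.7 -94.1 260.9] y-ang -85.86 z [ 0.463  0.035 -0.886] F [0.2 0.3 1.2] T [0.1  0.35 0.07] w 0.2 gf 0.7 q [-0.26  0.51  0.49  2.08 -1.23  0.34 -0.25]
tip/corner in lid [ 72.8 -65. ] 30.7
tip/corner in lid [ 63.1 -65. ] 25.6
```

Emit:
arm_command([
  [[-0.15,0,0.25,0,0,0],[-0.15,0,0.25,0,0,0],[-0.1,0,0.2,0,0,0],[0,0,0,0,0,0]],
])

```text
clock: 23.9
ee_pos: [566.4, -95.0, 253.1]
tcp_rot: [-0.009, 0.97, 0.034, 0.239]
force: [-2.4, 1.5, 7.6]
gripper_width: -0.2
grasp_force: 3.7
```

Emit:
arm_command([
  [[-0.1,0,0.2,0,0,0],[0,0,0,0,0,0]],
])

```text
clock: 24.15
ee_pos: [566.4, -95.1, 252.0]
tcp_rot: [-0.01, 0.97, 0.034, 0.24]
force: [-9.0, 1.7, 19.0]
gripper_width: 0.0
grasp_force: 9.0
```

```bash
python3 -c "
from h import *
tip()"
```

```text
24.15 [566.4 -95.1 252. ] y-ang -85.94 z [ 0.465  0.035 -0.885] F [-9.   1.7 19. ] T [0.5  0.42 0.23] w 0.0 gf 9.0 q [-0.2   0.51  0.41  2.08 -1.25  0.3  -0.22]
tip/corner in lid [ 72.7 -66. ] 22.0
tip/corner in lid [ 63. -66.] 16.8
```

Emit:
arm_command([
  [[-0.05,0,0.1,0,0,0],[0,0,0,0,0,0],[0.9,0,-1.8,0,0,0],[0.9,0,-1.8,0,0,0],[0.5,0,-3.0,0,-0.1,0]],
])

```text
clock: 24.78
ee_pos: [554.8, -96.2, 317.9]
tcp_rot: [-0.007, 0.982, 0.034, 0.187]
force: [0.4, 1.0, 0.3]
gripper_width: -0.0
grasp_force: 0.0
```

```bash
python3 -c "
from h import *
show(); D=down(-np.pi/2+W)
plan([((430,-270,420),D,5)],dr=2,dp=1)"
```

```text
24.77 [554.8 -96.2 317.9] y-ang -86.05 z [ 0.367  0.027 -0.93 ] F [0.4 1.  0.3] T [-0.04  0.35  0.02] w -0.0 gf 0.0 q [-0.45  0.44  0.73  2.05 -0.83  0.52 -0.64]
[[-1.8,3.3,-2.9,0.0,-0.08,0.0],[-2.0,3.3,-2.8,0.0,-0.07,0.0],[-2.2,3.3,-2.6,0.0,-0.08,0.0],[-2.4,3.3,-2.4,0.0,-0.07,0.0],[-2.6,3.3,-2.3,0.0,-0.08,0.0]]
end [ 429.6 -270.4  420.4] 0.005036733323030719
```

Emit:
arm_command([
  [[-1.8,3.3,-2.9,0,-0.08,0],[-2.0,3.3,-2.8,0,-0.07,0],[-2.2,3.3,-2.6,0,-0.08,0],[-2.4,3.3,-2.4,0,-0.07,0],[-2.6,3.3,-2.3,0,-0.08,0]],
])

```text
clock: 25.4
ee_pos: [429.1, -271.0, 420.4]
tcp_rot: [-0.001, 0.999, 0.035, -0.001]
force: [0.8, -0.5, -0.4]
gripper_width: -0.1
grasp_force: 0.0
```

Emit:
arm_command([
  [[-1.0,4.0,0,0,0,0],[-1.0,4.0,0,0,0,0],[0,0,0,0,0,0]],
])

```text
clock: 25.78
ee_pos: [414.1, -354.2, 419.8]
tcp_rot: [0.0, 0.999, 0.032, 0.0]
force: [-0.2, 0.3, -0.5]
gripper_width: -0.2
grasp_force: 0.0
```

```bash
python3 - <<'E'
from h import *
show()
a=imaging.capture('top');b=imaging.capture('scene'); cv2.imwrite('pics/t9.png',a[:,:,::-1]);cv2.imwrite('pics/s9.png',b[:,:,::-1])
gt=cv2.cvtColor(a,cv2.COLOR_RGB2GRAY);gs=cv2.cvtColor(b,cv2.COLOR_RGB2GRAY)
def line(n,g,sx,sy,th):
    v=[]
    for r in range(0,53,4):
        x=42+r*np.cos(th)-2.5*np.sin(th); z=17+r*np.sin(th)+2.5*np.cos(th)
        v.append(int(cv2.getRectSubPix(g,(1,1),tuple(map(float,proj(n,[*loc(sx*x,sy*65),77+z]))))[0,0]))
    return v
for n,sx,sy in(('rl',1,1),('rr',1,-1),('fl',-1,1),('fr',-1,-1)):
    print(n,'top flat',line('top',gt,sx,sy,0)); print('   scene raised',line('scene',gs,sx,sy,.6),'flat',line('scene',gs,sx,sy,0))
# plate edges: seated lid at z=91
for ax,sg,h,of in((0,-1,75,np.arange(-35,36,5)),(1,1,100,np.arange(-50,51,5)),(1,-1,100,np.arange(-50,51,5))):
    print(ax,sg,edge(gt,'top',91,C,W,ax,sg,h,of,54 if ax==0 else 94))
# tab blobs in rectified lid-top plane
A=rectify(gt,'top',96.5,470,670,-160,100,2.); m=((A<45)*255).astype(np.uint8)
for c in cv2.findContours(m,0,1)[0]:
    if cv2.contourArea(c)>400:
        (u,v),wh,an=cv2.minAreaRect(c); p=np.array([470+v/2,-160+u/2])-C; print('blob lid xy',round(np.cos(W)*p[0]+np.sin(W)*p[1],1),round(-np.sin(W)*p[0]+np.cos(W)*p[1],1),np.round(np.array(wh)/2,1))
# bystanders: difference to the first picture
d=cv2.absdiff(cv2.imread('pics/top0.png'),a[:,:,::-1].copy()).max(2)
for nm,(u,v) in dict(small=(231,196),bolt=(263,193),wheel=(282,196),tape=(371,142),jar=(399,170),mug=(116,167),carton=(138,127),turq=(178,232)).items(): print(nm,(d[v-14:v+15,u-14:u+15]>40).sum())
E
```

```text
25.77 [ 414.1 -354.2  419.8] y-ang -86.3 z [ 0.001 -0.001 -1.   ] F [-0.2  0.3 -0.5] T [ 0.01  0.   -0.03] w -0.2 gf 0.0 q [-0.16  0.4   1.03  1.89 -0.39  1.07 -0.48]
rl top flat [46, 39, 38, 40, 43, 44, 46, 47, 48, 56, 73, 94, 106, 109]
   scene raised [58, 42, 32, 15, 17, 28, 27, 30, 42, 65, 84, 95, 97, 95] flat [41, 18, 21, 21, 33, 20, 17, 19, 23, 20, 13, 15, 19, 14]
rr top flat [30, 21, 17, 18, 19, 18, 10, 15, 18, 35, 72, 106, 115, 116]
   scene raised [54, 46, 33, 27, 25, 23, 20, 23, 23, 16, 26, 46, 60, 73] flat [47, 24, 25, 30, 25, 21, 14, 19, 24, 21, 18, 19, 12, 15]
fl top flat [28, 10, 11, 14, 12, 13, 9, 10, 14, 12, 3, 13, 48, 87]
   scene raised [140, 140, 138, 139, 143, 98, 33, 23, 59, 51, 57, 69, 87, 95] flat [139, 141, 139, 139, 137, 140, 137, 70, 26, 14, 41, 82, 100, 97]
fr top flat [31, 14, 11, 11, 11, 11, 10, 10, 12, 10, 5, 14, 57, 100]
   scene raised [137, 137, 139, 138, 141, 81, 23, 25, 130, 157, 157, 162, 160, 158] flat [135, 138, 141, 138, 137, 141, 129, 55, 22, 17, 54, 157, 159, 162]
0 -1 (np.float64(-0.5398669114717795), np.float64(-0.025255020660878827), 15)
1 1 (np.float64(0.16393233660295872), np.float64(-0.006829473868528424), 21)
1 -1 (np.float64(-0.6737911759462182), np.float64(0.007676716215509303), 21)
blob lid xy 59.0 -65.3 [40.6 28.1]
blob lid xy 53.1 64.6 [24.7 24.6]
blob lid xy -64.8 1.9 [ 51.2 179. ]
small 430
bolt 658
wheel 723
tape 450
jar 191
mug 0
carton 0
turq 90
```

```bash
python3 - <<'E'
from h import *
for f in('s6','s8','s9'):
    g=cv2.cvtColor(cv2.imread(f'pics/{f}.png'),6)
    for n,sy in(('rl',1),('rr',-1)):
        p=proj('scene',[*loc(75,sy*65),105]).round().astype(int); q=g[p[1]-14:p[1]+18,p[0]-14:p[0]+15]
        ys,xs=np.where(q<32); print(f,n,p,'dark n',len(ys),'cen',(xs.mean()-14).round(1),(ys.mean()-14).round(1),'rows',np.percentile(ys-14,[3,97]))
        if f!='s8': print('\n'.join(' '.join(f'{v:3d}' for v in r[::2]) for r in q[::2]))
print('pred tip corner raised/flat rl,rr:',[proj('scene',[*loc(x,s*65),77+z]).round(1) for s in(1,-1) for x,z in((42+33-1.4,17+22.6+2),(82,19.5))])
print('lamp bar underside front/back edges at rr', proj('scene',[682,-92,210]).round(), proj('scene',[682,36,210]).round())
# top: raised vs flat in earlier raised picture: tab end radius
gt={f:cv2.cvtColor(cv2.imread(f'pics/{f}.png'),6) for f in('t3','t9')}
g=gt['t9']
for n,sx,sy in(('fl',-1,1),('fr',-1,-1),('rl',1,1),('rr',1,-1)):
    print(n,[int(cv2.getRectSubPix(g,(1,1),tuple(map(float,proj('top',[*loc(sx*x,sy*65),96.5]))))[0,0]) for x in range(34,98,4)])
E
```

```text
s6 rl [301 225] dark n 153 cen -0.7 2.1 rows [-4. 10.]
 77  77  80  98 100 129 160 152 157 156 153 156 155 157 155
 79  97 100  94  97  96 129 163 158 159 159 158 151 156 156
 97  95  99  99  96  99  95 158 156 159 156 152 158 154 150
 97  96  93  95  95  99  98  97 150 156 156 155 155 152 156
 95  95  99 100  95  56  92  96  93 153 159 159 160 154 157
 96  94  96  34   9  22  23  14  11  50 153 155 157 155 153
 93  33  12  21  22  18  24  17  26  17 102 151 155 152 155
 96 101  99 104  87  16  26  21  19  19  97  90 156 151 151
 98  96  96  98  94  30  18  15  12  18  48  55 159 157 159
 96 100  95  96  98  70  16  29  13  24  28 157 152 151 159
 97  98  98 100  93  59  21  27  15  15  35 162 152 156 155
 97  97  78  43  54  10  16  16  24  38  71 158 155 157 157
 56  40  40  49  51  32  16  20  52  54  99 155 155 153 150
 48  51  51  55  50  41  55  48  51  54 132 154 159 158 158
 52  52  50  51  51  51  46  55  47  50 133 153 154 150 157
 46  53  52  51  50  54  51  48  50  46 160 155 153 157 155
s6 rr [260 242] dark n 169 cen -0.8 1.3 rows [-6.  9.]
 85  83  98  98 100  96  94  9
[... 2848 characters left out ...]
 53  49  53  15  20  22  18  24  48  48  49  52  48
 49  43  53  53  47  17  15  32  52  47  48  45  53  49  50
 47  46  51  48  51  48  52  46  51  47  51  47  51  51  53
 46  47  45  50  51  50  48  48  50  47  48  49  49  52  49
pred tip corner raised/flat rl,rr: [array([300.7, 221.6]), array([301.8, 229.2]), array([259.3, 238. ]), array([260.8, 245.8])]
lamp bar underside front/back edges at rr [264. 221.] [310. 207.]
fl [71, 53, 28, 10, 11, 14, 12, 13, 9, 10, 14, 12, 3, 13, 48, 87]
fr [73, 57, 31, 14, 11, 11, 11, 11, 10, 10, 12, 10, 5, 14, 57, 100]
rl [72, 61, 46, 39, 38, 40, 43, 44, 46, 47, 48, 56, 73, 94, 106, 109]
rr [71, 55, 30, 21, 17, 18, 19, 18, 10, 15, 18, 35, 72, 106, 115, 116]
```

```bash
python3 - <<'E'
from h import *
a=cv2.imread('pics/scene0.png');b=cv2.imread('pics/s8.png');c=cv2.imread('pics/s9.png')
for nm,z,p in(('small',6,(364,96)),('bolt',25,(380,-28)),('wheel',10,(367,-102)),('tape',30,(585,-443)),('carton',50,(613,462)),('mug',50,(448,528))):
    u,v=proj('scene',[*p,z]).round().astype(int); print(nm,(u,v),[int((cv2.absdiff(a,k).max(2)[v-9:v+10,u-9:u+10]>45).sum()) for k in(b,c)])
u,v=76,265; print('jar',[int((cv2.absdiff(a,k).max(2)[v-14:v+15,u-14:u+15]>45).sum()) for k in(b,c)])
E
```

```text
small (np.int64(274), np.int64(192)) [73, 22]
bolt (np.int64(243), np.int64(200)) [297, 5]
wheel (np.int64(221), np.int64(207)) [18, 4]
tape (np.int64(125), np.int64(287)) [0, 0]
carton (np.int64(408), np.int64(195)) [0, 0]
mug (np.int64(390), np.int64(165)) [0, 0]
jar [0, 0]
```

```bash
python3 -c "
from bench import job
print(job.job_done())"
```

```text
the job is handed in; nothing more can be done
None
```

The job is handed in: the caster stands in the box, the lid is fully seated, all four tabs are down flat, and the other things on the bench look unmoved in the last pictures. The front tabs are partly hidden by the lamp, so their check rests on a partial view and the press force.

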